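Load a balanced centrifuge rotor in order of draw

TASK

Get the bench centrifuge ready to spin: in order of draw, lower the blue-capped tube into rotor pocket 1, then the red-capped tube into pocket 3, then the green-capped tube into pocket 5, so the rotor is balanced, each one let down gently (not dropped in) until it rests on the bottom of its pocket. Then shut the clear lid fully. Leave the lavender-capped tube where it is in the rack, since it must not be spun, and do not disturb the other things on the bench.

Things in the scene. Friction and masses are not known exactly. Their poses are not given: they have to be found in the camera images.
- tube_blue: a capped blood tube, 82 mm tall over all: dark red glass body 16 mm in diameter with a round bottom, white paper label, cap 18 mm in diameter over the top 18 mm, 16 g. Origin at the bottom of the tube, z along it towards the cap. It starts standing in the rack. Cap: light blue (citrate).
- tube_red: a capped blood tube, 82 mm tall over all: dark red glass body 16 mm in diameter with a round bottom, white paper label, cap 18 mm in diameter over the top 18 mm, 16 g. Origin at the bottom of the tube, z along it towards the cap. It starts standing in the rack. Cap: red (serum).
- tube_green: a capped blood tube, 82 mm tall over all: dark red glass body 16 mm in diameter with a round bottom, white paper label, cap 18 mm in diameter over the top 18 mm, 16 g. Origin at the bottom of the tube, z along it towards the cap. It starts standing in the rack. Cap: green (heparin).
- tube_lavender: a capped blood tube, 82 mm tall over all: dark red glass body 16 mm in diameter with a round bottom, white paper label, cap 18 mm in diameter over the top 18 mm, 16 g. Origin at the bottom of the tube, z along it towards the cap. It starts standing in the rack. Cap: lavender (EDTA, not to be spun).
- rack: white tube rack fixed to the bench, block 85 x 185 x 60 mm high, 2 rows of 4 square cells 19 mm wide and 45 mm deep (rows 40 mm apart along its x, cells 44 mm apart along its y); four staggered cells hold the tubes, the nearest two 59 mm apart; each stands 37 mm proud of the rack. Origin at the centre of its underside, z up.
- centrifuge: small white bench centrifuge fixed to the bench, body about 250 mm deep x 210 mm wide; flat deck 115 mm above the bench with a round bowl opening 164 mm across. Origin on the bench under the rotor axis; x points from its front panel (control knob and display) to the lid hinge at its back, z up.
- rotor (a joint): angle of the rotor about its vertical axis, rad, any start; turns with slight drag (1.3 N at a pocket), stays put. A hub with six blue pockets on a 45 mm radius, rims 109 mm above the bench, 6 mm below the deck; numbered 1 to 6 clockwise seen from above by 1 to 6 black dots on the hub beside each. Pocket 1 also has a yellow rim. At 0, pocket 1 lies on the centrifuge's x; grows anticlockwise.
- pocket1 (a point): centre of the mouth of pocket 1 (one dot, yellow rim) of the rotor, level with its rim; z up. The pocket goes 44 mm straight down from here to its floor and is 20 mm wide inside, so a seated tube stands 38 mm proud of the rim.
- pocket3 (a point): centre of the mouth of pocket 3 (three dots; 120 degrees clockwise from pocket 1 seen from above) of the rotor, level with its rim; z up. The pocket goes 44 mm straight down from here to its floor and is 20 mm wide inside, so a seated tube stands 38 mm proud of the rim.
- pocket5 (a point): centre of the mouth of pocket 5 (five dots; 240 degrees clockwise from pocket 1) of the rotor, level with its rim; z up. The pocket goes 44 mm straight down from here to its floor and is 20 mm wide inside, so a seated tube stands 38 mm proud of the rim.
- lid (a joint): hinge angle of the clear plastic lid, rad: 0 is shut on the deck; it starts open, about 1.6 to 1.75 (upright, leaning slightly back). It stays at any angle by hinge friction and needs up to about 3 N at its edge to push down.
- lid_hinge (a point): middle of the lid's hinge line, which runs along the centrifuge's y, 100 mm behind the rotor axis and 118 mm above the bench.
- lid_edge (a point): middle of the lid's outer front edge: shut, 195 mm in front of the hinge line and 46 mm above it. The lid is a clear open-bottomed hood 190 mm wide, 195 mm long, 46 mm deep, walls 4 mm, flat top; a grey lip 70 mm wide sticks out 12 mm from its front wall. Standing open, the flat top faces away from the front panel.
- spray: blue trigger spray bottle, 80 mm in diameter, 210 mm tall, standing; origin under its centre.
- haemostat: steel haemostat forceps, 150 mm long, lying on a teal towel; origin near its middle, on its underside.
- bowl: steel bowl, 130 mm across, 45 mm high, on the towel; origin under its centre.
- vial_amber: amber injection vial with metal cap, 26 mm in diameter, 56 mm tall; origin under its centre.
- vial_clear: clear injection vial with orange cap, 26 mm in diameter, 56 mm tall; origin under its centre.
- wrap_roll: pink roll of bandage wrap standing on end, 66 mm in diameter, 50 mm tall; origin under its centre.
- syringe: plastic syringe lying down, 125 mm long, 18 mm thick; origin near its middle, on its underside.

How it is judged:
On the way, in this order (a step that is already met when the one before it is completed fails the run):
1. the blue-capped tube rests on the bottom of pocket 1 and is let go (z of tube_blue in the frame of pocket1 below -0.038 m and horizontal distance between tube_blue and pocket1 below 0.006 m and angle between tube_blue's own z axis and vertical below 0.2 rad and contact force between the fingers and tube_blue below 0.1 N), for 0.2 s.
2. the red-capped tube rests on the bottom of pocket 3 and is let go (z of tube_red in the frame of pocket3 below -0.038 m and horizontal distance between tube_red and pocket3 below 0.006 m and angle between tube_red's own z axis and vertical below 0.2 rad and contact force between the fingers and tube_red below 0.1 N), for 0.2 s.
3. the green-capped tube rests on the bottom of pocket 5 and is let go (z of tube_green in the frame of pocket5 below -0.038 m and horizontal distance between tube_green and pocket5 below 0.006 m and angle between tube_green's own z axis and vertical below 0.2 rad and contact force between the fingers and tube_green below 0.1 N), for 0.2 s.
At the end, for the whole second after the job is handed in: The blue-, red- and green-capped tubes stand at rest in pockets 1, 3 and 5, their bottoms at least 38 mm below the pocket rim, within 6 mm of the pocket's centre and leaning less than 0.2 rad, let go, and the lid is shut to within 0.06 rad (all of step 1 and all of step 2 and all of step 3 and value of joint lid below 0.06 rad and linear speed of each of tube_blue, tube_red, tube_green below 0.03 m/s); the robot touches nothing.
It fails at once if a tube is dropped into its pocket (faster than 1 m/s) ((linear speed of tube_blue above 1 m/s and horizontal distance between tube_blue and pocket1 below 0.012 m and z of tube_blue in the frame of pocket1 below 0.03 m) or (linear speed of tube_red above 1 m/s and horizontal distance between tube_red and pocket3 below 0.012 m and z of tube_red in the frame of pocket3 below 0.03 m) or (linear speed of tube_green above 1 m/s and horizontal distance between tube_green and pocket5 below 0.012 m and z of tube_green in the frame of pocket5 below 0.03 m)).
It fails at once if the lavender-capped tube is moved more than 20 mm (distance of tube_lavender from where it was at the start of the episode above 0.02 m).
It fails at once if another thing on the bench (spray bottle, haemostat, bowl, vials, bandage roll, syringe) is moved more than 30 mm (distance of any of spray, haemostat, bowl, vial_amber, vial_clear, wrap_roll, syringe from where it was at the start of the episode above 0.03 m).
It also fails if it takes over 72 s, if anything falls off the work surface, if the arm or the gripper's body presses on something with over 40 N, if the wrist force passes 120 N, or if a joint passes its speed limit or range.

ROBOT

A 6-joint arm with a two-finger parallel gripper is mounted at the origin on the work surface. World frame = base frame: x ahead of the robot, y to its left, z up, the work surface at z = 0. Lengths are in m, angles in rad, forces in N, time in s.
With the tool pointing down it reaches from about 0.375 to 0.975 m from the base axis. Payload 3.8 kg.
Tool frame: the origin (TCP) lies midway between the tips of the shut fingers; the grasp point (between the pads) lies 19 mm behind it; x points along the fingers, z is the direction in which the jaws open and shut, and the axes are right-handed (so a half turn about x gives the same grasp; the last joint's range is limited). The gripper opens to 85 mm and grips with 20 to 120 N. Pads are 22 mm wide; open, the fingers measure 114 mm over their backs; the gripper's body (76 mm by 85 mm) begins 54 mm behind the grasp point. The pads swing forward as they close: fully open they stand 13 mm farther back than shut.
Start: joints at [-0.037, 0.264, 1.604, -0, 1.274, -0.037], TCP at [0.675, -0, 0.231] pointing down, gripper open.
Joint ranges: [-2.63, 2.63], [-0.94, 2.18], [0.31, 2.57], [-1.31, 4.45], [0, 2.66], [-2.55, 2.55]. Speed limits (rad/s): [2.57, 2.57, 3.14, 3.14, 3.14, 3.14].

INTERFACE

Orientations are given as a rotation vector (axis times angle).
In Python, from cell import robot gives the robot as it stands.
- The arm moves only by the tool arm_command, never from a script. Its argument "rows" is a list of rows, each a list of 7 numbers: the turn, a rotation vector about the tool's x, y, z in rad, then the shift along the tool's x, y, z in m, then the gripper command: -1 is shut, 1 is fully open, values between are in proportion. A call has 1 to 5 rows; each row shifts and turns the pose as measured when the row begins, along the tool's axes as they then stand; what a row does not reach is not made up. A row lasts 1/12 s, in which the tool goes at most 41.7 mm and 7.16 degrees, less where a joint would pass 70% of its speed; a pose out of reach is approached as far as the arm can. A call with a gripper value outside its range is refused whole. The fingers move at their own pace and stop on an object; the grip force is fixed at half the most. Time passes only in rows, so rows that do not move let the fingers close. It gives the time, the measured TCP pose, the force and the opening at its end, in the units of the state.
- robot.get_state(): the state, without advancing time (a new reading comes with each control period).
- robot.read_camera(name): name is "scene" or "side" or "wrist"; returns the picture (400x640x3 uint8, red, green, blue); there is no depth.
- robot.calibration(name): a dict with "fx", "fy", "cx", "cy" (pixels), "rvec" (rotation vector, rad) and "tvec" (3), from world to camera coordinates, as OpenCV has them. Camera axes: x right, y down, z forward; pixel columns grow to the right and rows downward; lengths in m; the calibration is good to about 2 mm. A picture is of the moment at which its call begins: read the wrist's pose just before it. calibration takes no time and is no camera call; for the wrist camera it gives the pose at the moment of the call.
- robot.close_job(): hands the job in, once; it reports no verdict.
The state is a dict: "time": time; "joint_positions": joint angles; "joint_velocities": joint speeds; "joint_efforts": joint torques, N m; "tcp_pos": TCP position; "eef_rot": TCP orientation; "wrist_force": force on the tool from outside, world axes, zero at the start; "moment": the same for the moment, N m; "opening": finger opening in m.
Only numpy, scipy, OpenCV 4.12 (cv2) and the standard library are available. Lean on these libraries where they do the work, as an engineer would, in place of code of your own. Each camera call takes 0.05 s, during which the arm holds its last target. There are 200 camera calls.

## Working session

There is one attempt and no reset: what is moved stays moved. The work goes in short steps, Python scripts to look and compute and a tool call to move; the robot and the scene stay as the last step left them, time stands still between calls to the robot, and variables do not carry over. Pictures are saved under pics/ and viewed, about 8 in all and at most 12, crops included, and the job is handed in when it is done.

Besides the shell and the picture viewer there is one more tool, called after "Request:" by a JSON object that holds its "name" and its "arguments". arm_command: Moves the arm, as the interface text tells. Its arguments: {"type":"object","properties":{"rows":{"type":"array","items":{"type":"array","items":{"type":"number"}}}},"required":["rows"]}

```bash
mkdir -p pics; ls
python3 - <<'E'
from cell import robot
import cv2,numpy as np
np.set_printoptions(precision=4,suppress=True)
s=robot.get_state();print(s['time'],s['tcp_pos'],s['eef_rot'],s['opening'])
for n in ("scene","side","wrist"):
    print(n,robot.calibration(n)); cv2.imwrite(f"pics/{n}0.png",robot.read_camera(n)[:,:,::-1])
a=cv2.imread("pics/scene0.png")
E
```

```text
pics
0.0 [0.6743 0.     0.23  ] [0.0001 1.573  0.0001] 0.08573706223037575
scene {'fx': 438.70580059760425, 'fy': 438.70580059760425, 'cx': 310.898142092034, 'cy': 196.77859380471233, 'rvec': array([ 2.4034, -0.1586,  0.0656]), 'tvec': array([-0.5225,  0.2235,  1.046 ])}
side {'fx': 400.1060236475632, 'fy': 400.1060236475632, 'cx': 322.9312684462389, 'cy': 202.06504821902365, 'rvec': array([ 0.4887, -2.8476,  0.9735]), 'tvec': array([0.5455, 0.1236, 0.976 ])}
wrist {'fx': 312.26714002843954, 'fy': 312.26714002843954, 'cx': 318.42496206936374, 'cy': 193.50626219954535, 'rvec': array([-2.8307,  0.0004,  0.0034]), 'tvec': array([-0.6731, -0.0389,  0.3801])}
```

View pics/scene0.png

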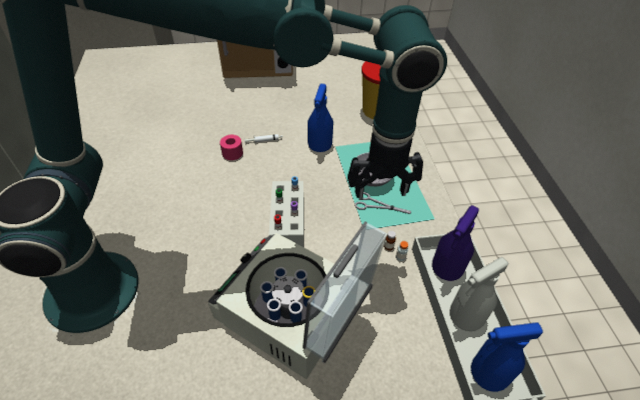

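View pics/side0.png

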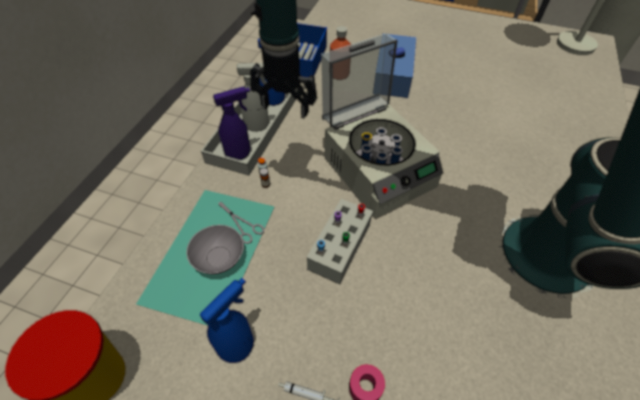

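Scene: rack around (287,207), four caps visible; the centrifuge around (290,300), with the lid hinge towards +x and -y. I'll zoom in.

```bash
cat > h.py <<'E'
import numpy as np,cv2
from cell import robot
from scipy.spatial.transform import Rotation as R
np.set_printoptions(precision=4,suppress=True)
def ray(c,uv,z):
    "intersect pixel rays with the plane of height z"
    uv=np.atleast_2d(uv).astype(float); z=np.broadcast_to(z,len(uv))
    M=R.from_rotvec(c['rvec']).as_matrix(); o=-M.T@c['tvec']
    d=np.c_[(uv[:,0]-c['cx'])/c['fx'],(uv[:,1]-c['cy'])/c['fy'],np.ones(len(uv))]@M
    return o+d*((z-o[2])/d[:,2])[:,None]
def proj(c,P):
    q=np.atleast_2d(P)@R.from_rotvec(c['rvec']).as_matrix().T+c['tvec']
    return np.c_[c['fx']*q[:,0]/q[:,2]+c['cx'],c['fy']*q[:,1]/q[:,2]+c['cy']]
E
python3 - <<'E'
from h import *
a=cv2.imread("pics/scene0.png")[170:380,195:395]
cv2.imwrite("pics/c1.png",cv2.resize(a,None,fx=2.857*1.0,fy=2.857,interpolation=cv2.INTER_CUBIC))
c=robot.calibration("scene")
print(ray(c,[[287,207],[288,285],[295,182],[279,188],[294,202],[277,217]],[.06,.11,.097,.097,.097,.097]))
E
```

```text
[[ 0.4841  0.1494  0.06  ]
 [ 0.4628 -0.1117  0.11  ]
 [ 0.5116  0.2012  0.097 ]
 [ 0.4681  0.185   0.097 ]
 [ 0.5015  0.1318  0.097 ]
 [ 0.455   0.0885  0.097 ]]
```

View pics/c1.png

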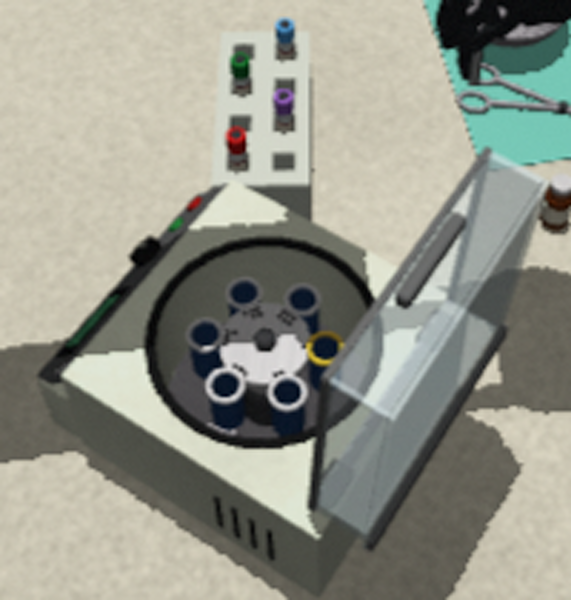

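Request:
{"name": "arm_command", "arguments": {"rows": [[0,0,0,-0.04,0,0,-0.06],[0,0,0,-0.04,0,0,-0.06],[0,0,0,-0.04,0.01,0,-0.06],[0,0,0,-0.03,0.01,-0.025,-0.06],[0,0,0,0,0.01,-0.04,-0.06]]}}

```text
time: 0.57
tcp_pos: [0.6095, 0.0288, 0.3752]
eef_rot: [0.003, 1.591, -0.002]
wrist_force: [-0.5, 0.4, 1.2]
opening: 0.0403
```

Request:
{"name": "arm_command", "arguments": {"rows": [[0,0,0,0,0,-0.04,-0.06],[0,0,0,0,0,-0.04,-0.06],[0,0,0,0,0,-0.04,-0.06],[0,0,0,0,0,-0.01,-0.06],[0,0,0,0,0,0,-0.06]]}}

```text
time: 0.98
tcp_pos: [0.4705, 0.0314, 0.381]
eef_rot: [0.002, 1.586, 0.001]
wrist_force: [0.8, 0.5, 0.5]
opening: 0.0398
```

Run:
```python
from h import *
s=robot.get_state();print(s['time'],s['tcp_pos'],s['eef_rot'],s['opening'])
c=robot.calibration("wrist");M=R.from_rotvec(c['rvec']).as_matrix();print(-M.T@c['tvec'],M)
im=robot.read_camera("wrist")[:,:,::-1];np.save("w1.npy",c,allow_pickle=True)
cv2.imwrite("pics/w1.png",im);cv2.imwrite("pics/w1b.png",cv2.resize(im,(800,500),interpolation=cv2.INTER_CUBIC))
```

```text
0.9833 [0.4705 0.0314 0.381 ] [0.0015 1.5865 0.0008] 0.03982309744128734
[0.4722 0.11   0.5232] [[ 0.9999 -0.0011 -0.0159]
 [ 0.0038 -0.9525  0.3045]
 [-0.0155 -0.3046 -0.9524]]
```

View pics/w1b.png

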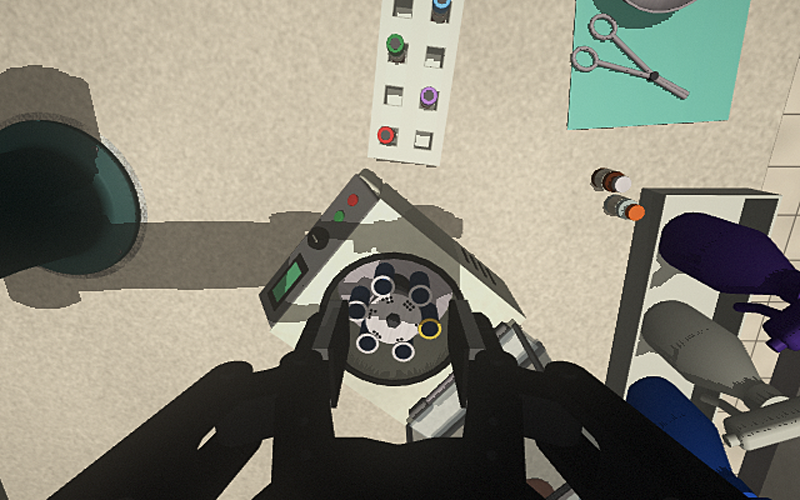

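Run:
```python
from h import *
from scipy.optimize import least_squares
c=np.load("w1.npy",allow_pickle=True).item()
p=np.array([[429,328],[403,352],[368,344],[357,312],[382,287],[420,295]])/1.25
P=ray(c,p,.109)[:,:2];print(P)
f=lambda q:q[:2]+.045*np.c_[np.cos(q[2]-np.arange(6)*np.pi/3),np.sin(q[2]-np.arange(6)*np.pi/3)]
r=least_squares(lambda q:(f(q)-P).ravel(),[.465,-.11,-.3]);print(r.x,r.fun.reshape(6,2)*1000);print("fit",f(r.x))
names=['blue','green','lav','red'];k=np.array([[441,2],[396,44],[429,97],[386,135]])/1.25
print(ray(c,k,.097))
im=cv2.imread("pics/w1.png")
a=cv2.resize(im[0:140,280:380],None,fx=4,fy=4,interpolation=cv2.INTER_CUBIC)
b=cv2.resize(im[195:315,245:385],None,fx=4,fy=4,interpolation=cv2.INTER_CUBIC)
H=560;o=np.zeros((H,800,3),np.uint8);o[:560,:400]=a
b=cv2.resize(im[195:315,260:360],None,fx=4,fy=4,interpolation=cv2.INTER_CUBIC);o[:480,400:]=b
cv2.imwrite("pics/c2.png",o)
```

```text
[[ 0.5024 -0.1306]
 [ 0.4713 -0.164 ]
 [ 0.4287 -0.1532]
 [ 0.4167 -0.1098]
 [ 0.4468 -0.0774]
 [ 0.4909 -0.0873]]
[ 0.4595 -0.1204 -0.2393] [[ 0.814  -0.4764]
 [ 0.7531  0.4428]
 [-0.3162  0.2644]
 [-0.9592  0.1392]
 [ 0.0584  0.2051]
 [-0.3501 -0.5752]]
fit [[ 0.5032 -0.131 ]
 [ 0.4721 -0.1636]
 [ 0.4284 -0.1529]
 [ 0.4158 -0.1097]
 [ 0.4469 -0.0772]
 [ 0.4906 -0.0878]]
[[0.5066 0.2148 0.097 ]
 [0.4635 0.1787 0.097 ]
 [0.4971 0.1296 0.097 ]
 [0.4527 0.092  0.097 ]]
```

View pics/c2.png

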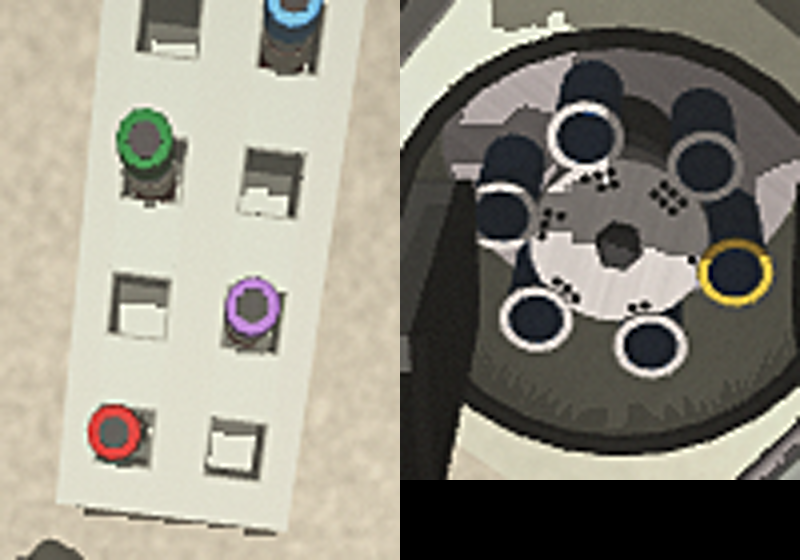

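Camera at (0.472,0.11,0.52); the rotor fit leaves residuals under 1 mm: pocket 1 at (0.503,-0.131), pocket 3 at (0.428,-0.153), pocket 5 at (0.447,-0.077). The dots confirm the numbering. Next, go to blue at about (0.5075,0.2165).

Request:
{"name": "arm_command", "arguments": {"rows": [[0,-0.015,0,0,0.04,0.009,-0.06],[0,0,0,0,0.04,0.009,-0.06],[0,0,0,0,0.04,0.009,-0.06],[0,0,0,0.01,0.035,0.009,-0.06],[0,0,0,0.02,0.03,0,-0.06]]}}

```text
time: 1.45
tcp_pos: [0.5197, 0.217, 0.3545]
eef_rot: [0.014, 1.557, -0.013]
wrist_force: [0.3, -0.7, 0.4]
opening: 0.0398
```

Request:
{"name": "arm_command", "arguments": {"rows": [[0,0,0,0.04,0,0,-0.06],[0,0,0,0.04,0,0,-0.06],[0,0,0,0.04,0,0,-0.06],[0,0,0,0.04,0,0,-0.06],[0,0,0,0.02,0,0,-0.06]]}}

```text
time: 1.87
tcp_pos: [0.5334, 0.2306, 0.1667]
eef_rot: [0.012, 1.549, -0.0]
wrist_force: [-0.4, -0.5, -0.1]
opening: 0.04
```

Run:
```python
from h import *
s=robot.get_state();print(s['time'],s['tcp_pos'],s['eef_rot'],s['opening'])
c=robot.calibration("wrist")
im=robot.read_camera("wrist")[:,:,::-1].copy()
print(proj(c,[[.5075,.2165,.097],[.4635,.1787,.097],s['tcp_pos']]))
cv2.imwrite("pics/w2.png",im)
```

```text
1.8667 [0.5334 0.2306 0.1667] [ 0.0117  1.5485 -0.0002] 0.04004171903561505
[[282.2884 226.8765]
 [227.0882 273.1388]
 [319.7574 255.1732]]
```

View pics/w2.png

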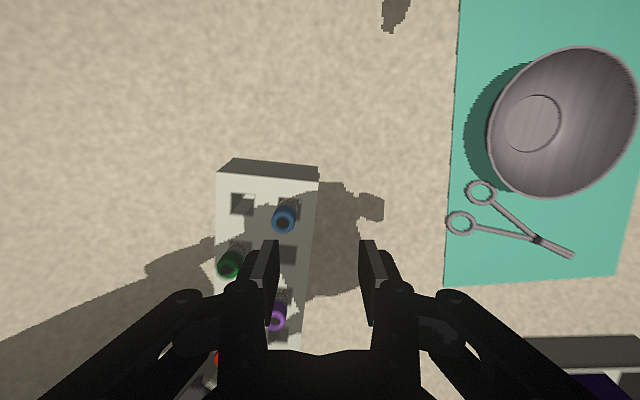

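The blue cap top is centred at about (283,222) and the green one at about (230,264); the TCP projects to (320,255), between the fingertips.

```bash
cat >> h.py <<'E'
def to(P,yaw=0):
    "turn and shift, in tool axes, from the present pose to P with the tool straight down and the jaws at yaw"
    s=robot.get_state(); A=R.from_rotvec(s['eef_rot'])
    B=R.from_euler('z',yaw)*R.from_euler('y',np.pi/2)
    print('t',round(s['time'],2),'tcp',s['tcp_pos'],'F',s['wrist_force'],'open',round(s['opening'],4))
    print('turn',(A.inv()*B).as_rotvec(),'shift',A.inv().apply(np.array(P)-s['tcp_pos']))
E
python3 - <<'E'
from h import *
c=robot.calibration("wrist")
P=ray(c,[[283,222],[230,264]],.097);print(P)
to(np.r_[P[0][:2],.12])
E
```

```text
[[0.5062 0.2209 0.097 ]
 [0.4651 0.1875 0.097 ]]
t 1.92 tcp [0.5314 0.2298 0.1629] F [-1.2805  0.1288 -2.9507] open 0.04
turn [-0.0078  0.0166 -0.0052] shift [ 0.0425 -0.0094 -0.0258]
```

Request:
{"name": "arm_command", "arguments": {"rows": [[0,0.0166,0,0.01,-0.01,-0.024,-0.06],[0,0,0,0.01,0,0,-0.06],[0,0,0,0,0,0,-0.06],[0,0,0,0,0,0,-0.06]]}}

```text
time: 2.25
tcp_pos: [0.5091, 0.2202, 0.1365]
eef_rot: [0.008, 1.579, -0.005]
wrist_force: [-0.2, -0.5, -0.5]
opening: 0.0399
```

Run:
```python
from h import *
c=robot.calibration("wrist")
im=robot.read_camera("wrist")[:,:,::-1].copy()
np.save("w3.npy",c,allow_pickle=True)
print(proj(c,[[.5075,.2190,.097],[.4635,.1787,.097]]))
to([.507,.219,.12])
cv2.imwrite("pics/w3.png",cv2.resize(im[150:390,180:460],None,fx=2.5,fy=2.5,interpolation=cv2.INTER_CUBIC))
```

```text
[[317.6217 226.2512]
 [252.8371 281.6771]]
t 2.3 tcp [0.5096 0.2204 0.1369] F [0.5391 0.4932 0.1557] open 0.04
turn [-0.0082 -0.0075 -0.0024] shift [ 0.0169 -0.0015 -0.0024]
```

View pics/w3.png

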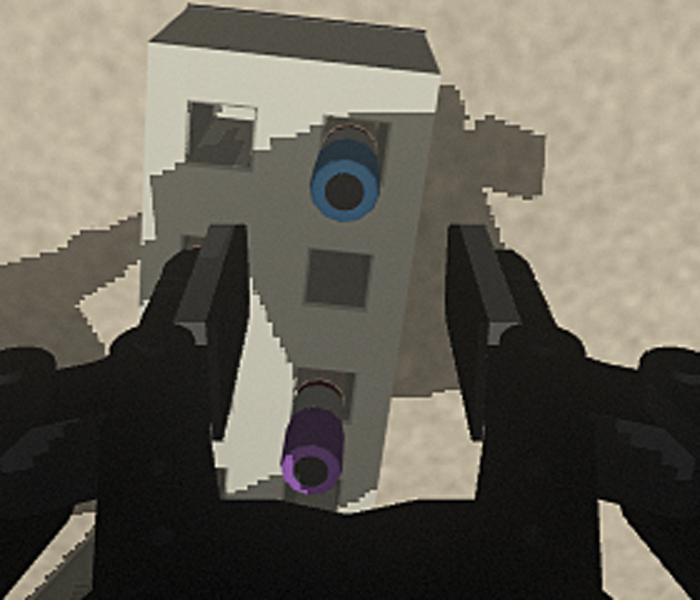

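Blue cap centre at (344,190) in the crop, i.e. (317.6,226.0): this agrees with (0.5075,0.219). Descend and grip.

Request:
{"name": "arm_command", "arguments": {"rows": [[-0.008,-0.0075,0,0.02,-0.0015,-0.002,-0.06],[0,0,0,0.02,0,0,-0.06],[0,0,0,0.015,0,0,-0.06],[0,0,0,0.009,0,0,-0.06],[0,0,0,0,0,0,-0.06]]}}

```text
time: 2.72
tcp_pos: [0.52, 0.2234, 0.0814]
eef_rot: [0.008, 1.55, 0.007]
wrist_force: [-0.9, -0.0, 0.2]
opening: 0.0403
```

Run:
```python
from h import *
to([.5075,.219,.071])
print(ray(np.load("w3.npy",allow_pickle=True).item(),[[317.6,226],[304.4,338]],.097))
```

```text
t 2.72 tcp [0.52   0.2234 0.0814] F [-0.9353 -0.0095  0.2465] open 0.0403
turn [-0.0005  0.0206 -0.0099] shift [ 0.0101 -0.0045 -0.0127]
[[0.5075 0.2192 0.097 ]
 [0.4972 0.132  0.097 ]]
```

Request:
{"name": "arm_command", "arguments": {"rows": [[0,0.02,-0.01,0.0,-0.0045,-0.0125,-0.06],[0,0,0,0,0,0,-0.06],[0,0,0,0,0,0,-0.06]]}}

```text
time: 2.97
tcp_pos: [0.5095, 0.2196, 0.0845]
eef_rot: [0.001, 1.567, -0.0]
wrist_force: [1.0, 0.1, 0.5]
opening: 0.0401
```

Run:
```python
from h import *
to([.5075,.219,.071])
```

```text
t 2.97 tcp [0.5095 0.2196 0.0845] F [1.0219 0.0603 0.5391] open 0.0401
turn [-0.0007  0.0033 -0.0006] shift [ 0.0135 -0.0006 -0.002 ]
```

Request:
{"name": "arm_command", "arguments": {"rows": [[0,0.0035,0,0.0135,-0.0005,-0.003,-0.06],[0,0,0,0,0,0,-0.06],[0,0,0,0,0,0,-0.06]]}}

```text
time: 3.22
tcp_pos: [0.5083, 0.2199, 0.0728]
eef_rot: [0.003, 1.566, 0.002]
wrist_force: [0.3, 0.4, 0.8]
opening: 0.04
```

Run:
```python
from h import *
to([.5075,.219,.071])
```

```text
t 3.22 tcp [0.5083 0.2199 0.0728] F [0.332  0.3547 0.7843] open 0.04
turn [-0.0006  0.0048 -0.0027] shift [ 0.0018 -0.0009 -0.0008]
```

Request:
{"name": "arm_command", "arguments": {"rows": [[0,0.005,0,0.0015,-0.001,-0.0008,-0.3],[0,0,0,0,0,0,-1],[0,0,0,0,0,0,-1],[0,0,0,0,0,0,-1],[0,0,0,0,0,0,-1]]}}

```text
time: 3.63
tcp_pos: [0.5077, 0.2188, 0.0713]
eef_rot: [0.003, 1.571, 0.002]
wrist_force: [-0.4, 0.3, -0.3]
opening: 0.0158
```

Request:
{"name": "arm_command", "arguments": {"rows": [[0,0,0,-0.005,0,0,-1],[0,0,0,-0.015,0,0,-1],[0,0,0,-0.015,0,0,-1],[0,0,0,-0.015,0,0,-1],[0,0,0,0,0,0,-1]]}}

```text
time: 4.05
tcp_pos: [0.5079, 0.2182, 0.123]
eef_rot: [0.002, 1.571, 0.001]
wrist_force: [1.0, -0.3, -0.3]
opening: 0.0157
```

Run:
```python
from h import *
to([.5075,.219,.215])
```

```text
t 4.05 tcp [0.5079 0.2182 0.123 ] F [ 0.97   -0.2843 -0.2636] open 0.0157
turn [-0.0005 -0.0005 -0.0018] shift [-0.092   0.0009 -0.0005]
```

Request:
{"name": "arm_command", "arguments": {"rows": [[0,0,0,-0.035,0,0,-1],[0,0,0,-0.035,0,0,-1],[0,0,0,-0.035,0,0,-1],[0,0,0,0,-0.03,-0.005,-1],[0,0,0,0,-0.035,-0.005,-1]]}}

```text
time: 4.47
tcp_pos: [0.4965, 0.1558, 0.2299]
eef_rot: [-0.003, 1.575, 0.006]
wrist_force: [0.4, -1.0, -1.5]
opening: 0.0162
```

Request:
{"name": "arm_command", "arguments": {"rows": [[0,0,0,0,-0.035,-0.005,-1],[0,0,0,0,-0.035,-0.005,-1],[0,0,0,0,-0.035,-0.005,-1],[0,0,0,0,-0.035,-0.005,-1],[0,0,0,0,-0.035,-0.005,-1]]}}

```text
time: 4.88
tcp_pos: [0.4717, -0.0241, 0.2304]
eef_rot: [-0.007, 1.57, 0.013]
wrist_force: [1.3, -0.2, 0.4]
opening: 0.016
```

Request:
{"name": "arm_command", "arguments": {"rows": [[-0.12,0,0,0,0,0,-1],[-0.12,0,0,0,0,0,-1],[-0.12,0,0,0,0,0,-1],[-0.12,0,0,0,0,0,-1],[-0.12,0,0,0,0,0,-1]]}}

```text
time: 5.3
tcp_pos: [0.4681, -0.0333, 0.2275]
eef_rot: [-0.487, 1.518, 0.491]
wrist_force: [-0.0, -0.5, 0.8]
opening: 0.016
```

Request:
{"name": "arm_command", "arguments": {"rows": [[-0.12,0,0,0,0,0,-1],[-0.12,0,0,0,0,0,-1],[-0.05,0,0,0,0,0,-1],[0,0,0,0,0,0,-1]]}}

```text
time: 5.63
tcp_pos: [0.4663, -0.0335, 0.2248]
eef_rot: [-0.724, 1.451, 0.731]
wrist_force: [-0.3, -0.3, 0.0]
opening: 0.0159
```

Run:
```python
from h import *
to([.503,-.131,.215],.89)
s=robot.get_state();print(s['joint_positions'])
c=robot.calibration("wrist")
im=robot.read_camera("wrist")[:,:,::-1].copy()
np.save("w4.npy",c,allow_pickle=True)
cv2.imwrite("pics/w4.png",cv2.resize(im,(800,500),interpolation=cv2.INTER_CUBIC))
```

```text
t 5.63 tcp [ 0.4663 -0.0335  0.2248] F [-0.2695 -0.3169  0.0244] open 0.0159
turn [ 0.0418 -0.0027 -0.0065] shift [ 0.0094 -0.0877 -0.0564]
[-0.1256 -0.1275  2.0328  0.001   1.2433 -1.0577]
```

View pics/w4.png

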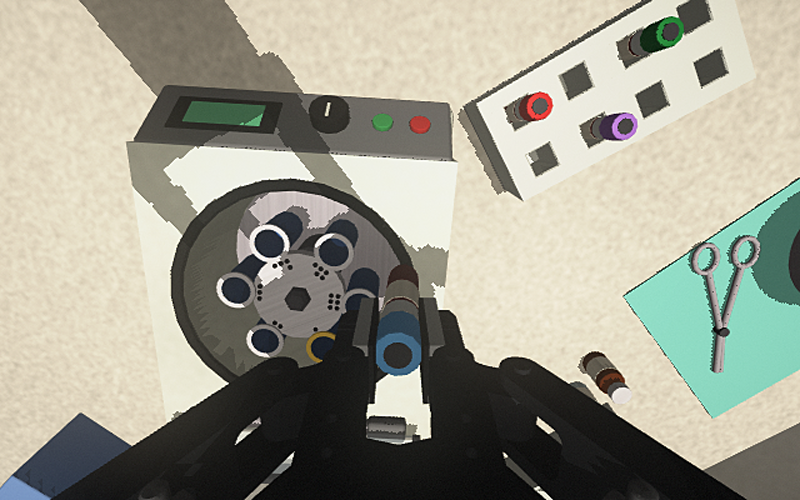

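Pockets in this view (800 px scale): P1 (321,348), P2 (265,341), P3 (235,290), P4 (269,243), P5 (333,250), P6 (361,302). The held tube's cap top is at (398,356), its bottom near (403,275).

```bash
cat >> h.py <<'E'
from scipy.optimize import least_squares
def rotor(c,px,ids):
    P=ray(c,px,.109)[:,:2]; k=(np.array(ids)-1)*np.pi/3
    f=lambda q,k:q[:2]+.045*np.c_[np.cos(q[2]-k),np.sin(q[2]-k)]
    r=least_squares(lambda q:(f(q,k)-P).ravel(),[.46,-.12,-.24])
    print('rotor',r.x,'res mm',np.abs(r.fun).max()*1000); return f(r.x,np.arange(6)*np.pi/3)
E
python3 - <<'E'
from h import *
c=np.load("w4.npy",allow_pickle=True).item()
px=np.array([[321,348],[265,341],[235,290],[269,243],[333,250],[361,302]])/1.25
print(rotor(c,px,[1,2,3,4,5,6]))
print(ray(c,np.array([[398,356],[403,275],[537,106],[670,32],[622,127]])/1.25,[.251,.177,.097,.097,.097]))
to([.503,-.131,.215],.89)
E
```

```text
rotor [ 0.4585 -0.1194 -0.2474] res mm 2.5380754744681044
[[ 0.5022 -0.1304]
 [ 0.4708 -0.1627]
 [ 0.4272 -0.1516]
 [ 0.4149 -0.1083]
 [ 0.4463 -0.0761]
 [ 0.4899 -0.0871]]
[[ 0.4659 -0.0332  0.251 ]
 [ 0.4676 -0.0315  0.177 ]
 [ 0.4509  0.0908  0.097 ]
 [ 0.4626  0.1791  0.097 ]
 [ 0.496   0.1293  0.097 ]]
t 5.68 tcp [ 0.4662 -0.0334  0.2247] F [-0.2217  0.2626 -1.3658] open 0.016
turn [ 0.0396 -0.0028 -0.0067] shift [ 0.0092 -0.0879 -0.0562]
```

Request:
{"name": "arm_command", "arguments": {"rows": [[0.04,-0.003,-0.0067,0,-0.022,-0.014,-1],[0,0,0,0,-0.025,-0.014,-1],[0,0,0,0,-0.022,-0.014,-1],[0,0,0,0,-0.017,-0.012,-1],[0,0,0,0,0,0,-1]]}}

```text
time: 6.1
tcp_pos: [0.5001, -0.1309, 0.2228]
eef_rot: [-0.688, 1.459, 0.69]
wrist_force: [-0.4, 0.2, -1.1]
opening: 0.016
```

Request:
{"name": "arm_command", "arguments": {"rows": [[0,0,0,0.015,0,0,-1],[0,0,0,0.01,0,0,-1],[0,0,0,0,0,0,-1],[0,0,0,0,0,0,-1]]}}

```text
time: 6.43
tcp_pos: [0.4997, -0.131, 0.1962]
eef_rot: [-0.68, 1.461, 0.685]
wrist_force: [0.3, -0.1, -0.3]
opening: 0.0162
```

Run:
```python
from h import *
to([.5025,-.131,.185],.89)
c=robot.calibration("wrist")
im=robot.read_camera("wrist")[:,:,::-1].copy()
np.save("w5.npy",c,allow_pickle=True)
cv2.imwrite("pics/w5.png",cv2.resize(im[100:370,150:500],None,fx=2.2,fy=2.2,interpolation=cv2.INTER_CUBIC))
```

```text
t 6.43 tcp [ 0.4997 -0.131   0.1962] F [ 0.2505 -0.1302 -0.2803] open 0.0162
turn [-0.0154  0.0009 -0.003 ] shift [ 0.0112 -0.0022  0.0018]
```

View pics/w5.png

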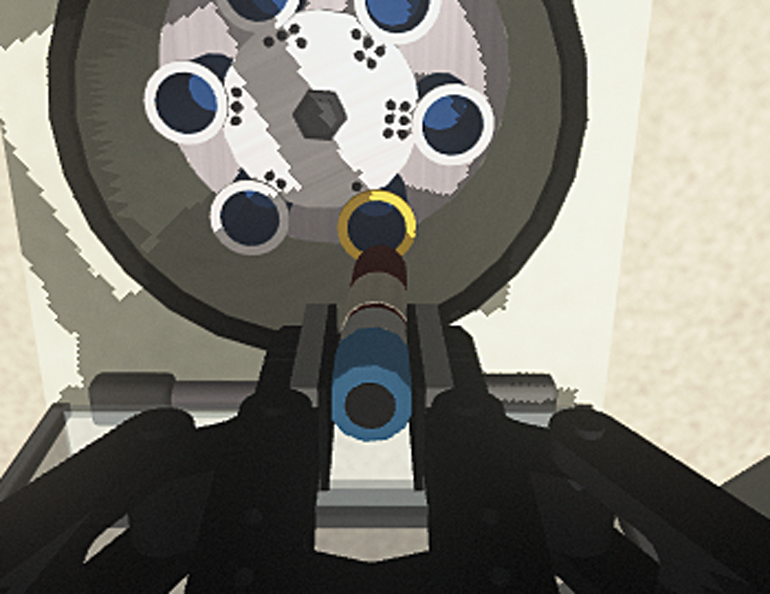

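Crop: P1 (377,225), P2 (249,216), P3 (187,102), P6 (454,123); the cap top is at (371,404), and the tube bottom, silhouette radius about 27 px, near (379,275).

Run:
```python
from h import *
c=np.load("w5.npy",allow_pickle=True).item()
u=lambda a:np.array(a)/2.2+[150,100]
print(rotor(c,u([[377,225],[249,216],[187,102],[454,123]]),[1,2,3,6]))
print(ray(c,u([[377,225]]),.109))
print(ray(c,u([[371,404],[379,275]]),[.222,.148]))
to([.5025,-.131,.185],.89)
```

```text
rotor [ 0.4591 -0.119  -0.2554] res mm 0.4797753813947092
[[ 0.5026 -0.1304]
 [ 0.471  -0.1624]
 [ 0.4275 -0.1511]
 [ 0.4156 -0.1077]
 [ 0.4472 -0.0756]
 [ 0.4907 -0.087 ]]
[[ 0.5022 -0.1302  0.109 ]]
[[ 0.499  -0.1305  0.222 ]
 [ 0.5042 -0.1315  0.148 ]]
t 6.48 tcp [ 0.4995 -0.1308  0.1961] F [-1.1435  0.4057  0.2743] open 0.0159
turn [-0.015   0.0007 -0.0034] shift [ 0.011  -0.0024  0.0017]
```

Run:
```python
from h import *
c=np.load("w5.npy",allow_pickle=True).item()
v=np.random.default_rng(0).normal(size=(20000,3));v/=np.linalg.norm(v,axis=1)[:,None]
for b in ([.499,-.1305,.148],[.5016,-.131,.148],[.499,-.1305,.146]):
    q=(proj(c,np.array(b)+.008*v)-[150,100])*2.2; print(b,'x',q[:,0].min(),q[:,0].max(),'top',q[q[:,1].argmin()])
print((proj(c,[[.499,-.1305,.222],[.499,-.1305,.204]])-[150,100])*2.2)
```

```text
[0.499, -0.1305, 0.148] x 343.80409688419024 397.40537469275915 top [370.4136 233.9361]
[0.5016, -0.131, 0.148] x 348.19349300525374 401.60883374920627 top [375.3187 241.1882]
[0.499, -0.1305, 0.146] x 344.04537577351823 397.1523752404474 top [370.4094 231.6689]
[[370.9364 403.9165]
 [370.8261 356.8475]]
```

Run:
```python
from h import *
im=cv2.imread("pics/w5.png").astype(int)
B,G,Rr=[im[:,:,i] for i in range(3)]
m=(Rr>1.5*B)&(Rr>1.5*G)&(Rr>25)
for y in range(236,330,5):
    x=np.where(m[y,320:430])[0]+320
    print(y,(x.min(),x.max(),len(x)) if len(x) else '',end=' | ')
print(im[255:300:15,345:415:5][:,:,::-1].tolist())
c=np.load("w5.npy",allow_pickle=True).item()
print("tool axis",c['rvec'],robot.get_state()['eef_rot'])
```

```text
236  | 241  | 246  | 251 (np.int64(366), np.int64(393), 14) | 256 (np.int64(359), np.int64(400), 9) | 261 (np.int64(361), np.int64(403), 22) | 266 (np.int64(355), np.int64(402), 25) | 271 (np.int64(355), np.int64(405), 28) | 276 (np.int64(353), np.int64(405), 17) | 281 (np.int64(352), np.int64(405), 6) | 286  | 291  | 296  | 301  | 306 (np.int64(362), np.int64(386), 23) | 311 (np.int64(353), np.int64(395), 6) | 316 (np.int64(400), np.int64(401), 2) | 321  | 326  | [[[77, 77, 73], [108, 96, 60], [156, 126, 52], [68, 44, 34], [46, 31, 29], [49, 33, 31], [51, 37, 34], [47, 32, 28], [51, 35, 33], [47, 33, 29], [43, 27, 28], [86, 61, 35], [84, 84, 79], [87, 84, 75]], [[82, 81, 73], [86, 86, 75], [37, 21, 20], [46, 32, 29], [41, 26, 23], [40, 21, 20], [50, 32, 31], [49, 32, 29], [37, 18, 17], [44, 28, 25], [45, 31, 28], [45, 30, 27], [51, 36, 32], [86, 85, 75]], [[83, 82, 71], [57, 44, 38], [90, 86, 75], [85, 81, 70], [88, 83, 71], [89, 82, 74], [85, 80, 69], [86, 80, 69], [91, 86, 75], [85, 81, 72], [85, 80, 70], [91, 90, 78], [41, 23, 21], [86, 84, 73]]]
tool axis [-2.5887 -1.209  -0.1886] [-0.6805  1.4615  0.686 ]
```

Add to h.py:
```python
def rel(P):
    s=robot.get_state(); A=R.from_rotvec(s['eef_rot'])
    print('t',round(s['time'],2),'tcp',s['tcp_pos'],'F',s['wrist_force'],'open',round(s['opening'],4),'x axis',A.apply([1,0,0]))
    print('shift',A.inv().apply(np.array(P)-s['tcp_pos']))
```

```text
(no output)
```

Request:
{"name": "arm_command", "arguments": {"rows": [[0,0.031,0.058,0,-0.001,0.0014,-1],[0,0,0,0,0,0,-1],[0,0,0,0,0,0,-1]]}}

```text
time: 6.73
tcp_pos: [0.5006, -0.1287, 0.1968]
eef_rot: [-0.653, 1.516, 0.725]
wrist_force: [-0.0, -0.1, 0.1]
opening: 0.016
```

Run:
```python
from h import *
rel([.5013,-.1305,.170])
c=robot.calibration("wrist")
im=robot.read_camera("wrist")[:,:,::-1].copy()
np.save("w6.npy",c,allow_pickle=True)
cv2.imwrite("pics/w6.png",im)
im=cv2.resize(im[100:370,150:500],None,fx=2.2,fy=2.2,interpolation=cv2.INTER_CUBIC)
hsv=cv2.cvtColor(im,cv2.COLOR_BGR2HSV)
y=cv2.inRange(hsv,(18,120,60),(35,255,255)); b=cv2.inRange(hsv,(95,100,60),(115,255,255)); b[:300]=0
i2=im.astype(int); r=((i2[:,:,2]>1.3*i2[:,:,0])&(i2[:,:,2]>1.3*i2[:,:,1])&(i2[:,:,2]>25)).astype(np.uint8)
r[:, :320]=0;r[:,430:]=0;r[:200]=0;r[300:]=0
for n,m in(('yel',y),('blue',b),('red',r)):
    p=cv2.findNonZero(m)
    if p is not None: print(n,cv2.boundingRect(p),len(p))
```

```text
t 6.73 tcp [ 0.5006 -0.1287  0.1968] F [-0.0475 -0.1129  0.1066] open 0.016 x axis [-0.0682  0.0166 -0.9975]
shift [ 0.0266 -0.0034 -0.0001]
yel (339, 206, 79, 66) 1512
blue (331, 328, 81, 114) 5860
red (350, 208, 65, 81) 1266
```

Run:
```python
from h import *
c=np.load("w6.npy",allow_pickle=True).item()
u=lambda q:(q-[150,100])*2.2
t=np.linspace(0,2*np.pi,60)
rim=np.array([.5025,-.1304,.109])+.0115*np.c_[np.cos(t),np.sin(t),0*t]
q=u(proj(c,rim));print('rim',q.min(0),q.max(0))
print(ray(c,np.array([[371.5,402]])/2.2+[150,100],.222))
im=cv2.imread("pics/w6.png");im=cv2.resize(im[100:370,150:500],None,fx=2.2,fy=2.2,interpolation=cv2.INTER_CUBIC).astype(int)
for y in range(248,300,4):
    d=im[y,340:420]; x=np.where((d[:,2]>1.35*d[:,0])&(d[:,2]>1.35*d[:,1])&(d[:,2]<70))[0]+340
    print(y,(x.min(),x.max(),len(x)) if len(x) else '',end=' | ')
v=np.random.default_rng(0).normal(size=(20000,3));v/=np.linalg.norm(v,axis=1)[:,None]
for b in ([.5018,-.129,.149],[.5025,-.1304,.149]):
    q=u(proj(c,np.array(b)+.008*v)); print(b,'x',q[:,0].min(),q[:,0].max(),'top',q[q[:,1].argmin()])
```

```text
rim [346.1126 210.4492] [410.5027 272.0777]
[[ 0.5016 -0.1284  0.222 ]]
248 (np.int64(371), np.int64(388), 18) | 252 (np.int64(365), np.int64(396), 32) | 256 (np.int64(359), np.int64(399), 39) | 260 (np.int64(359), np.int64(402), 38) | 264 (np.int64(356), np.int64(404), 42) | 268 (np.int64(354), np.int64(404), 49) | 272 (np.int64(354), np.int64(405), 30) | 276 (np.int64(353), np.int64(405), 18) | 280 (np.int64(352), np.int64(405), 9) | 284 (np.int64(351), np.int64(405), 4) | 288 (np.int64(405), np.int64(405), 1) | 292  | 296  | [0.5018, -0.129, 0.149] x 351.02028896877965 404.4032228160436 top [377.9682 249.7971]
[0.5025, -0.1304, 0.149] x 348.9636550081801 402.2492515030351 top [375.436  254.3152]
```

Request:
{"name": "arm_command", "arguments": {"rows": [[0,0,0,0.013,-0.002,0,-1],[0,0,0,0.012,-0.0015,0,-1],[0,0,0,0,0,0,-1],[0,0,0,0,0,0,-1]]}}

```text
time: 7.12
tcp_pos: [0.5024, -0.13, 0.1729]
eef_rot: [-0.658, 1.509, 0.721]
wrist_force: [-0.3, -0.2, 0.8]
opening: 0.0162
```

Run:
```python
from h import *
rel([.5014,-.1306,.155])
```

```text
t 7.12 tcp [ 0.5024 -0.13    0.1729] F [-0.2761 -0.2161  0.76  ] open 0.0162 x axis [-0.0608  0.0147 -0.998 ]
shift [ 0.0179 -0.0006 -0.0006]
```

Request:
{"name": "arm_command", "arguments": {"rows": [[0,0,0,0.009,-0.0005,-0.0006,-1],[0,0,0,0.009,0,0,-1],[0,0,0,0,0,0,-1]]}}

```text
time: 7.37
tcp_pos: [0.5012, -0.1306, 0.1545]
eef_rot: [-0.658, 1.508, 0.72]
wrist_force: [-1.0, 0.1, -1.1]
opening: 0.0159
```

Run:
```python
from h import *
rel([.5014,-.1306,.14])
```

```text
t 7.37 tcp [ 0.5012 -0.1306  0.1545] F [-0.9556  0.0893 -1.1039] open 0.0159 x axis [-0.0587  0.0142 -0.9982]
shift [ 0.0145 -0.0009  0.0005]
```

Request:
{"name": "arm_command", "arguments": {"rows": [[0,0,0,0.008,-0.0005,0.0003,-1],[0,0,0,0.0065,-0.0005,0,-1],[0,0,0,0,0,0,-1]]}}

```text
time: 7.62
tcp_pos: [0.5012, -0.1308, 0.1383]
eef_rot: [-0.658, 1.508, 0.72]
wrist_force: [-0.3, 0.1, -0.2]
opening: 0.016
```

Run:
```python
from h import *
rel([.5014,-.1306,.123])
c=robot.calibration("wrist")
im=robot.read_camera("wrist")[:,:,::-1].copy()
np.save("w7.npy",c,allow_pickle=True)
print(proj(c,[[.503,-.1306,.166]]))
cv2.imwrite("pics/w7.png",cv2.resize(im[100:370,150:500],None,fx=2.2,fy=2.2,interpolation=cv2.INTER_CUBIC))
```

```text
t 7.62 tcp [ 0.5012 -0.1308  0.1383] F [-0.2988  0.0915 -0.1727] open 0.016 x axis [-0.0587  0.0142 -0.9982]
shift [ 0.0153 -0.0009  0.0007]
[[320.152  287.6632]]
```

View pics/w7.png

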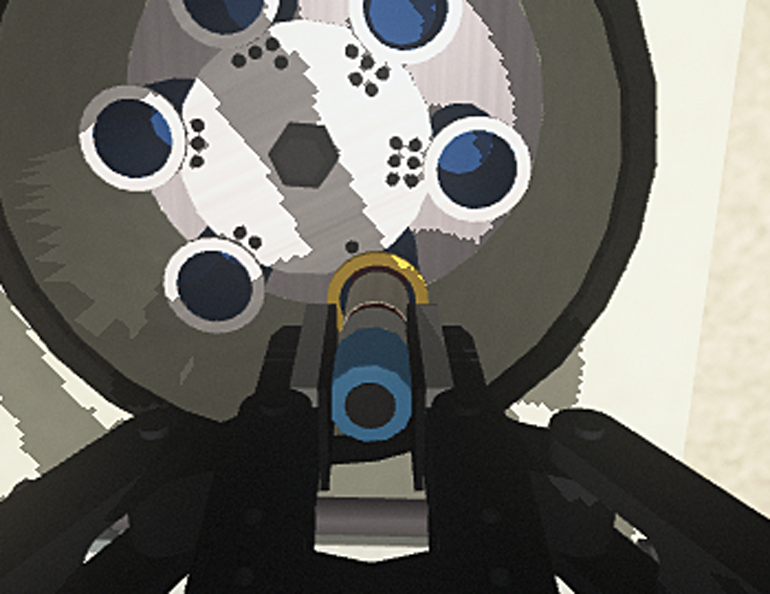

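The tube is inside the yellow-rimmed pocket 1, centred at about (377,305) in the crop, with no side force.

Request:
{"name": "arm_command", "arguments": {"rows": [[0,0,0,0.007,-0.0005,0.0005,-1],[0,0,0,0.006,-0.0003,0,-1],[0,0,0,0,0,0,-1]]}}

```text
time: 7.92
tcp_pos: [0.5021, -0.131, 0.1249]
eef_rot: [-0.659, 1.507, 0.719]
wrist_force: [0.2, -0.1, -0.4]
opening: 0.016
```

Request:
{"name": "arm_command", "arguments": {"rows": [[0,0,0,0.002,0,0,-1],[0,0,0,0.002,0,0,-1]]}}

```text
time: 8.08
tcp_pos: [0.5022, -0.131, 0.1209]
eef_rot: [-0.659, 1.507, 0.719]
wrist_force: [-1.4, -0.8, 12.5]
opening: 0.0158
```

Request:
{"name": "arm_command", "arguments": {"rows": [[0,0,0,-0.001,0,0,-0.3],[0,0,0,0,0,0,-0.3],[0,0,0,0,0,0,-0.3],[0,0,0,0,0,0,-0.3]]}}

```text
time: 8.42
tcp_pos: [0.5027, -0.1312, 0.1223]
eef_rot: [-0.66, 1.506, 0.718]
wrist_force: [-0.0, -0.3, -0.0]
opening: 0.0298
```

Request:
{"name": "arm_command", "arguments": {"rows": [[0,0,0,-0.015,0,0,-0.3],[0,0,0,-0.02,0,0,-0.3],[0,0,0,-0.03,0,0,-0.3],[0,0,0,-0.03,0,0,-0.3],[0,0,0,0,0,0,-0.3]]}}

```text
time: 8.83
tcp_pos: [0.5056, -0.1316, 0.2177]
eef_rot: [-0.656, 1.512, 0.723]
wrist_force: [0.9, -0.6, 0.7]
opening: 0.0299
```

Run:
```python
from h import *
to([.453,.09,.22])
c=robot.calibration("wrist")
im=robot.read_camera("wrist")[:,:,::-1].copy()
np.save("w8.npy",c,allow_pickle=True);cv2.imwrite("pics/w8.png",im)
hsv=cv2.cvtColor(im,cv2.COLOR_BGR2HSV)
b=cv2.inRange(hsv,(95,100,60),(115,255,255))
n,l,st,ce=cv2.connectedComponentsWithStats(b)
print([(s.tolist(),k) for s,k in zip(st[1:],ce[1:]) if s[4]>60])
for z in (.147,.160): print(z,proj(c,[[.5025,-.1306,z]]))
```

```text
t 8.83 tcp [ 0.5056 -0.1316  0.2177] F [ 0.9246 -0.604   0.6902] open 0.0299
turn [ 0.8765 -0.0525 -0.0425] shift [0.0046 0.1821 0.1368]
[([270, 87, 15, 22, 189], array([277.5397,  97.3704])), ([318, 96, 19, 19, 249], array([326.6586, 105.1807])), ([244, 133, 11, 17, 127], array([249.4409, 140.6142])), ([340, 142, 17, 16, 194], array([347.8196, 150.3144])), ([266, 180, 14, 11, 96], array([272.1667, 185.2396])), ([302, 197, 25, 28, 301], array([314.5449, 210.9336])), ([0, 339, 48, 61, 78], array([ 22.8974, 369.9359]))]
0.147 [[319.7839 209.0535]]
0.16 [[319.3236 214.6754]]
```

Request:
{"name": "arm_command", "arguments": {"rows": [[0,-0.0525,-0.0425,0,0.03,0.023,-0.06],[0,0,0,0,0.03,0.023,-0.06],[0,0,0,0,0.03,0.023,-0.06],[0,0,0,0,0.03,0.023,-0.06],[0,0,0,0,0.03,0.023,-0.06]]}}

```text
time: 9.3
tcp_pos: [0.4618, 0.0523, 0.2143]
eef_rot: [-0.65, 1.455, 0.696]
wrist_force: [0.6, 0.5, -0.1]
opening: 0.04
```

Request:
{"name": "arm_command", "arguments": {"rows": [[0.12,0,0,0,0.025,0.018,-0.06],[0.12,0,0,0,0,0,-0.06],[0.12,0,0,0,0,0,-0.06],[0.12,0,0,0,0,0,-0.06],[0.12,0,0,0,0,0,-0.06]]}}

```text
time: 9.72
tcp_pos: [0.4473, 0.0906, 0.2093]
eef_rot: [-0.173, 1.571, 0.225]
wrist_force: [0.7, -0.9, 0.5]
opening: 0.0402
```

Request:
{"name": "arm_command", "arguments": {"rows": [[0.12,0,0,0,0,0,-0.06],[0.12,0,0,0,0,0,-0.06],[0,0,0,0,0,0,-0.06]]}}

```text
time: 9.97
tcp_pos: [0.4445, 0.091, 0.2054]
eef_rot: [0.025, 1.59, 0.024]
wrist_force: [0.8, -0.2, 0.8]
opening: 0.04
```

```bash
cat >> h.py <<'E'
RNG={'red':[((0,140,50),(6,255,255)),((174,140,50),(180,255,255))],'green':[((45,80,30),(80,255,255))],'blue':[((95,100,60),(115,255,255))],'lav':[((125,60,50),(150,255,255))]}
def look(name,*cols):
    c=robot.calibration("wrist"); im=robot.read_camera("wrist")[:,:,::-1].copy()
    np.save(name+".npy",c,allow_pickle=True); cv2.imwrite(f"pics/{name}.png",im)
    hsv=cv2.cvtColor(im,cv2.COLOR_BGR2HSV)
    for k in cols:
        m=sum(cv2.inRange(hsv,a,b) for a,b in RNG[k]); n,l,st,ce=cv2.connectedComponentsWithStats(m)
        for s,e in zip(st[1:],ce[1:]):
            if s[4]>60: print(k,'bbox',s[:4],'n',s[4],'c',e)
    return c,im
E
python3 - <<'E'
from h import *
to([.452,.092,.137])
c,im=look("w9",'red','green','lav')
print(proj(c,[[.452,.092,.097],[.4635,.1787,.097],[.4971,.130,.097]]))
E
```

```text
t 9.97 tcp [0.4445 0.091  0.2054] F [ 0.7912 -0.1688  0.7544] open 0.04
turn [-0.0006 -0.0189 -0.0306] shift [ 0.0683 -0.0011  0.0088]
red bbox [320 184  21  20] n 209 c [330.0526 192.756 ]
red bbox [282 259  14  16] n 165 c [288.4182 266.4242]
green bbox [545   0  95 107] n 4171 c [596.0343  51.2203]
green bbox [573  46  20  20] n 187 c [583.1711  55.5348]
green bbox [334  73  23  23] n 266 c [344.7293  83.9925]
green bbox [553  83  16  18] n 63 c [561.9841  89.7143]
green bbox [532  95 108  73] n 3742 c [589.7964 135.1911]
green bbox [196 350  23  29] n 260 c [207.2    362.8615]
lav bbox [376 136  21  22] n 241 c [385.751  146.8008]
[[330.6252 194.2231]
 [346.7712  85.5046]
 [387.0383 149.2214]]
```

Request:
{"name": "arm_command", "arguments": {"rows": [[0,-0.019,-0.031,0.02,-0.001,0.008,-0.06],[0,0,0,0.025,0,0,-0.06],[0,0,0,0.02,0,0,-0.06],[0,0,0,0,0,0,-0.06],[0,0,0,0,0,0,-0.06]]}}

```text
time: 10.43
tcp_pos: [0.4522, 0.0902, 0.1374]
eef_rot: [-0.018, 1.569, 0.016]
wrist_force: [-0.0, -0.1, 0.5]
opening: 0.0401
```

Run:
```python
from h import *
to([.452,.092,.105])
c,im=look("w10",'red','green','lav')
print(proj(c,[[.452,.092,.097],[.4635,.1787,.097],[.4971,.130,.097]]))
```

```text
t 10.43 tcp [0.4522 0.0902 0.1374] F [-0.0308 -0.0857  0.4988] open 0.0401
turn [0.0215 0.0014 0.0018] shift [ 0.0324  0.0019 -0.0002]
red bbox [305 207  27  26] n 335 c [318.1522 219.0627]
green bbox [586   0  54  96] n 2131 c [615.5889  41.8564]
green bbox [625  32  15  25] n 208 c [633.2404  43.8894]
green bbox [326  56  31  34] n 530 c [340.8019  72.7868]
green bbox [592  78  25  23] n 305 c [604.1475  88.8918]
green bbox [565  96  75  85] n 3349 c [605.8994 142.2048]
lav bbox [380 147  29  28] n 418 c [394.1268 160.3038]
[[319.2227 221.0417]
 [343.6986  74.9165]
 [396.3119 163.5153]]
```

Request:
{"name": "arm_command", "arguments": {"rows": [[0,0,0,0.017,0.002,0,-0.06],[0,0,0,0.016,0,0,-0.06],[0,0,0,0,0,0,-0.06]]}}

```text
time: 10.73
tcp_pos: [0.4551, 0.0924, 0.1078]
eef_rot: [-0.02, 1.563, 0.019]
wrist_force: [-0.2, -0.3, -0.6]
opening: 0.0402
```

Run:
```python
from h import *
to([.452,.0925,.071])
```

```text
t 10.73 tcp [0.4551 0.0924 0.1078] F [-0.2185 -0.3316 -0.5548] open 0.0402
turn [0.0246 0.0076 0.0008] shift [ 0.0368  0.0002 -0.0033]
```

Request:
{"name": "arm_command", "arguments": {"rows": [[0,0.0076,0,0.016,0,-0.0045,-0.06],[0,0.003,0,0.015,0,-0.001,-0.06],[0,0,0,0.004,0,0,-0.06],[0,0,0,0,0,0,-0.06]]}}

```text
time: 11.07
tcp_pos: [0.4545, 0.0927, 0.0785]
eef_rot: [-0.021, 1.565, 0.022]
wrist_force: [0.1, 0.0, -0.1]
opening: 0.0398
```

Run:
```python
from h import *
to([.452,.0925,.071])
```

```text
t 11.07 tcp [0.4545 0.0927 0.0785] F [ 0.0799  0.0109 -0.0759] open 0.0398
turn [ 0.0274  0.0058 -0.0003] shift [ 0.0075 -0.0001 -0.0026]
```

Request:
{"name": "arm_command", "arguments": {"rows": [[0,0.0055,0,0.0075,0,-0.0028,-0.06],[0,0,0,0,0,0,-0.06],[0,0,0,0,0,0,-0.4],[0,0,0,0,0,0,-1],[0,0,0,0,0,0,-1]]}}

```text
time: 11.48
tcp_pos: [0.4553, 0.093, 0.0753]
eef_rot: [-0.021, 1.564, 0.023]
wrist_force: [0.9, -1.2, -0.9]
opening: 0.0158
```

Request:
{"name": "arm_command", "arguments": {"rows": [[0,0,0,0,0,0,-1],[0,0,0,0,0,0,-1]]}}

```text
time: 11.65
tcp_pos: [0.4557, 0.093, 0.076]
eef_rot: [-0.021, 1.563, 0.023]
wrist_force: [-0.2, 0.3, -0.2]
opening: 0.0157
```

Run:
```python
from h import *
to([.452,.0925,.13])
```

```text
t 11.65 tcp [0.4557 0.093  0.076 ] F [-0.202   0.2904 -0.1707] open 0.0157
turn [ 0.0283  0.0081 -0.0012] shift [-0.054  -0.0003 -0.0033]
```

Request:
{"name": "arm_command", "arguments": {"rows": [[0,0,0,0,0,0,-0.3],[0,0.008,0,0.003,0,-0.002,-0.3],[0,0,0,0.003,0,0,-0.3],[0,0,0,0,0,0,-0.3]]}}

```text
time: 11.98
tcp_pos: [0.454, 0.0931, 0.07]
eef_rot: [-0.021, 1.57, 0.023]
wrist_force: [0.0, 0.6, -0.1]
opening: 0.0304
```

Run:
```python
from h import *
to([.453,.0925,.071])
```

```text
t 11.98 tcp [0.454  0.0931 0.07  ] F [ 0.0193  0.6426 -0.0904] open 0.0304
turn [ 0.0283  0.0005 -0.0014] shift [-0.001  -0.0006 -0.001 ]
```

Request:
{"name": "arm_command", "arguments": {"rows": [[0,0,0,0,-0.0006,-0.001,-0.5],[0,0,0,0,0,0,-1],[0,0,0,0,0,0,-1],[0,0,0,0,0,0,-1]]}}

```text
time: 12.32
tcp_pos: [0.4527, 0.0924, 0.0698]
eef_rot: [-0.021, 1.571, 0.023]
wrist_force: [-1.2, 0.2, 1.0]
opening: 0.0156
```

Request:
{"name": "arm_command", "arguments": {"rows": [[0,0,0,-0.008,0,0,-1],[0,0,0,-0.015,0,0,-1],[0,0,0,-0.015,0,0,-1],[0,0,0,-0.02,0,0,-1],[0,0,0,-0.035,0,0,-1]]}}

```text
time: 12.73
tcp_pos: [0.4474, 0.0912, 0.1596]
eef_rot: [-0.023, 1.584, 0.022]
wrist_force: [-0.1, 0.2, 0.8]
opening: 0.0159
```

Request:
{"name": "arm_command", "arguments": {"rows": [[0,0,0,-0.035,0,0,-1],[0,0,0,-0.025,-0.02,-0.003,-1],[0,0,0,0,-0.035,-0.004,-1],[0,0,0,0,-0.035,-0.004,-1],[0,0,0,0,0,0,-1]]}}

```text
time: 13.15
tcp_pos: [0.4446, -0.0005, 0.2357]
eef_rot: [-0.028, 1.566, 0.026]
wrist_force: [0.2, -0.0, -0.1]
opening: 0.016
```

Run:
```python
from h import *
to([.4275,-.152,.21])
```

```text
t 13.15 tcp [ 0.4446 -0.0005  0.2357] F [ 0.1553 -0.0304 -0.1006] open 0.016
turn [0.0343 0.0049 0.0013] shift [ 0.0258 -0.1508 -0.0224]
```

Request:
{"name": "arm_command", "arguments": {"rows": [[0,0.005,0,0,-0.035,-0.005,-1],[0,0,0,0.005,-0.035,-0.005,-1],[0,0,0,0.005,-0.035,-0.005,-1],[0,0,0,0.01,-0.035,-0.005,-1],[0,0,0,0.01,-0.01,-0.002,-1]]}}

```text
time: 13.57
tcp_pos: [0.4305, -0.154, 0.212]
eef_rot: [-0.033, 1.558, 0.029]
wrist_force: [-0.3, 0.7, -0.2]
opening: 0.0159
```

Request:
{"name": "arm_command", "arguments": {"rows": [[0,0,0,0,0,0,-1],[0,0,0,0,0,0,-1]]}}

```text
time: 13.73
tcp_pos: [0.4287, -0.1555, 0.2106]
eef_rot: [-0.027, 1.562, 0.026]
wrist_force: [-0.5, -0.1, 0.4]
opening: 0.016
```

Run:
```python
from h import *
to([.4275,-.152,.195])
c,im=look("w11",'red')
cv2.imwrite("pics/w11b.png",cv2.resize(im[100:370,150:500],None,fx=2.2,fy=2.2,interpolation=cv2.INTER_CUBIC))
```

```text
t 13.73 tcp [ 0.4287 -0.1555  0.2106] F [-0.4965 -0.1337  0.3975] open 0.016
turn [0.0337 0.009  0.0004] shift [ 0.0156  0.0036 -0.0012]
red bbox [300 250  38  53] n 1271 c [318.6161 273.8482]
```

View pics/w11b.png

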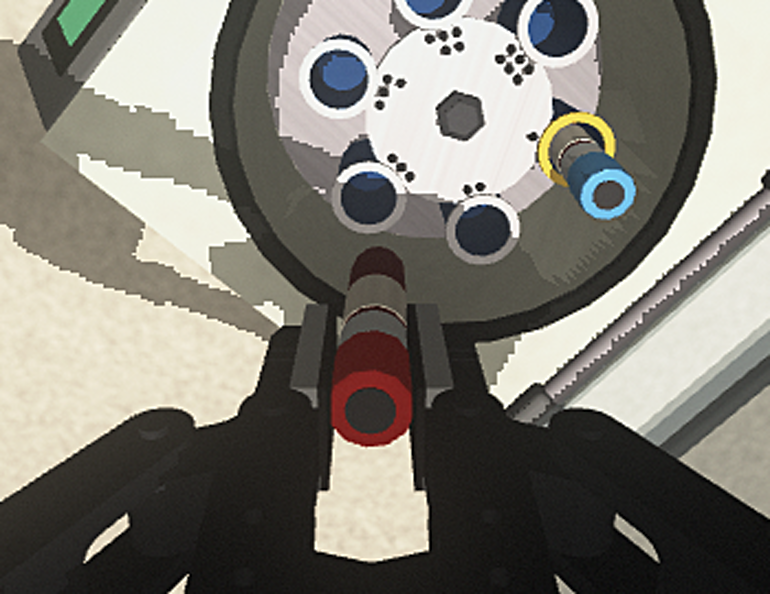

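Blue stands in P1 at (577,149). P2 (483,226), P3 (369,193), P4 (341,76), P6 (558,27); red cap top at (370.5,409), its bottom silhouette peaking at (378,247).

```bash
cat >> h.py <<'E'
def held(c,im,cap,z):
    "cap px (crop units) and tcp z -> cap-top xy, bottom-sphere xy from the silhouette of the dark red bottom"
    u=lambda q:(q-[150,100])*2.2
    k=cv2.resize(im[100:370,150:500],None,fx=2.2,fy=2.2,interpolation=cv2.INTER_CUBIC).astype(int)
    m=((k[:,:,2]>1.3*k[:,:,0])&(k[:,:,2]>1.3*k[:,:,1])&(k[:,:,2]<85)&(k[:,:,2]>25)).astype(np.uint8)
    m[:,:335]=0;m[:,425:]=0;m[:225]=0;m[300:]=0
    n,l,st,ce=cv2.connectedComponentsWithStats(cv2.morphologyEx(m,cv2.MORPH_CLOSE,np.ones((5,5),np.uint8)))
    s=st[1+st[1:,4].argmax()]; obs=np.array([s[0]+s[2]/2,s[1]]); print('silhouette',s)
    T=ray(c,np.array([cap])/2.2+[150,100],z+.026)[0]
    v=np.random.default_rng(0).normal(size=(9000,3));v*=.008/np.linalg.norm(v,axis=1)[:,None]
    def f(b):
        q=u(proj(c,np.r_[b,z-.048]+v)); return [(q[:,0].min()+q[:,0].max())/2-obs[0],q[:,1].min()-obs[1]]
    b=least_squares(f,T[:2],diff_step=1e-3).x
    d=np.r_[T[:2]-b,.074]; w=np.cross(d,[0,0,1])/np.linalg.norm(d)
    A=R.from_rotvec(robot.get_state()['eef_rot'])
    print('top',T[:2],'bottom',b,'turn to make upright, tool',A.inv().apply(w)); return T[:2],b
E
python3 - <<'E'
from h import *
c=np.load("w11.npy",allow_pickle=True).item(); im=cv2.imread("pics/w11.png")
u=lambda a:np.array(a)/2.2+[150,100]
print(rotor(c,u([[577,149],[483,226],[369,193],[341,76],[558,27]]),[1,2,3,4,6])[[0,2,4]])
held(c,im,[370.5,409],.2106)
c5=np.load("w5.npy",allow_pickle=True).item(); held(c5,cv2.resize(cv2.imread("pics/w5.png"),None,fx=1/2.2,fy=1/2.2) if 0 else np.pad(cv2.resize(cv2.imread("pics/w5.png"),(350,270)),((100,30),(150,140),(0,0))),[371,404],.196)
E
```

```text
rotor [ 0.46   -0.1191 -0.2679] res mm 0.9576101769822459
[[ 0.5034 -0.131 ]
 [ 0.428  -0.1507]
 [ 0.4486 -0.0756]]
silhouette [ 349  247   56   43 1333]
top [ 0.4278 -0.1559] bottom [ 0.4305 -0.1592] turn to make upright, tool [0.0004 0.0349 0.0455]
silhouette [ 351  245   55   44 1269]
top [ 0.499  -0.1305] bottom [ 0.5032 -0.131 ] turn to make upright, tool [0.     0.0565 0.0081]
```

Request:
{"name": "arm_command", "arguments": {"rows": [[0.03,0.018,0.023,0,0.0055,0,-1],[0,0,0,0.0,0,0,-1],[0,0,0,0,0,0,-1]]}}

```text
time: 14.03
tcp_pos: [0.4293, -0.1462, 0.212]
eef_rot: [0.013, 1.58, 0.025]
wrist_force: [1.2, 0.8, 0.2]
opening: 0.0158
```

Run:
```python
from h import *
rel([.4284,-.1497,.18])
# blue lean as seen in w11
c=np.load("w11.npy",allow_pickle=True).item()
print('blue cap',ray(c,[np.array([608,193])/2.2+[150,100]],.147))
c,im=look("w12",'red')
held(c,im,[370.5,409],robot.get_state()['tcp_pos'][2])
```

```text
t 14.03 tcp [ 0.4293 -0.1462  0.212 ] F [1.2344 0.7665 0.1922] open 0.0158 x axis [-0.009   0.0237 -0.9997]
shift [ 0.0319 -0.0042 -0.0007]
blue cap [[ 0.5025 -0.1364  0.147 ]]
red bbox [300 250  38  53] n 1276 c [318.6301 273.9044]
silhouette [ 348  247   57   43 1318]
top [ 0.4289 -0.1472] bottom [ 0.43   -0.1488] turn to make upright, tool [0.0002 0.0151 0.021 ]
```

Request:
{"name": "arm_command", "arguments": {"rows": [[0,0,0,0.015,-0.0035,-0.001,-1],[0,0,0,0.018,-0.0005,0,-1],[0,0,0,0,0,0,-1],[0,0,0,0,0,0,-1]]}}

```text
time: 14.42
tcp_pos: [0.4306, -0.1474, 0.1811]
eef_rot: [0.004, 1.573, 0.028]
wrist_force: [0.7, -0.1, -0.6]
opening: 0.016
```

Run:
```python
from h import *
rel([.4281,-.1494,.16])
```

```text
t 14.42 tcp [ 0.4306 -0.1474  0.1811] F [ 0.6846 -0.1409 -0.5695] open 0.016 x axis [-0.0026  0.0206 -0.9998]
shift [ 0.0211 -0.0024 -0.0025]
```

Request:
{"name": "arm_command", "arguments": {"rows": [[0,0.006,0,0.005,-0.0022,-0.003,-1],[0,0,0,0,0,0,-1],[0,0,0,0,0,0,-1]]}}

```text
time: 14.67
tcp_pos: [0.4283, -0.1492, 0.1777]
eef_rot: [0.001, 1.578, 0.029]
wrist_force: [-0.3, -0.1, 0.2]
opening: 0.0158
```

Run:
```python
from h import *
rel([.4281,-.1494,.155])
c,im=look("w13",'red')
g=cv2.cvtColor(im,cv2.COLOR_BGR2GRAY)
for P in ([.428,-.1507,.109],[.4704,-.1620,.109],[.4162,-.1076,.109]):
    p=proj(c,[P])[0]; x0,y0=(p-30).astype(int)
    k=cv2.resize(g[y0:y0+60,x0:x0+60],None,fx=4,fy=4,interpolation=cv2.INTER_CUBIC)
    h=cv2.HoughCircles(k,cv2.HOUGH_GRADIENT,1.5,100,param1=150,param2=25,minRadius=40,maxRadius=90)
    print(p, None if h is None else h[0,:2,:2]/4+[x0,y0], None if h is None else h[0,:2,2]/4)
```

```text
t 14.67 tcp [ 0.4283 -0.1492  0.1777] F [-0.2575 -0.0875  0.1984] open 0.0158 x axis [-0.0071  0.0193 -0.9998]
shift [ 0.0227 -0.0007 -0.    ]
red bbox [300 250  38  53] n 1280 c [318.6016 273.9508]
[319.6088 211.8053] [[318.8125 213.0625]
 [321.0625 239.3125]] [18.1375 14.65  ]
[377.1572 227.3951] [[377.1875 227.9375]] [18.5125]
[303.5078 152.1335] [[303.5625 153.3125]] [15.1]
```

Request:
{"name": "arm_command", "arguments": {"rows": [[0,0,0,0.008,-0.0007,0,-1],[0,0,0,0.008,0,-0.0003,-1],[0,0,0,0.006,0,-0.0003,-1],[0,0,0,0,0,0,-1]]}}

```text
time: 15.05
tcp_pos: [0.4283, -0.1501, 0.1552]
eef_rot: [0.0, 1.575, 0.028]
wrist_force: [1.0, -0.1, 0.2]
opening: 0.016
```

Run:
```python
from h import *
rel([.4281,-.1497,.14])
```

```text
t 15.05 tcp [ 0.4283 -0.1501  0.1552] F [ 1.0436 -0.1099  0.2335] open 0.016 x axis [-0.0047  0.0181 -0.9998]
shift [ 0.0152  0.0001 -0.0001]
```

Request:
{"name": "arm_command", "arguments": {"rows": [[0,0,0,0.008,0,0,-1],[0,0,0,0.007,0,0,-1],[0,0,0,0,0,0,-1]]}}

```text
time: 15.3
tcp_pos: [0.4276, -0.1496, 0.1379]
eef_rot: [0.001, 1.577, 0.028]
wrist_force: [-0.4, -0.9, -0.2]
opening: 0.016
```

Request:
{"name": "arm_command", "arguments": {"rows": [[0,0,0,0.007,0,0,-1],[0,0,0,0.005,0,0,-1],[0,0,0,0,0,0,-1]]}}

```text
time: 15.55
tcp_pos: [0.4273, -0.1493, 0.124]
eef_rot: [0.001, 1.577, 0.029]
wrist_force: [-1.2, -0.4, -0.5]
opening: 0.0159
```

Request:
{"name": "arm_command", "arguments": {"rows": [[0,0,0,0.0025,0,0,-1],[0,0,0,0.0015,0,0,-1]]}}

```text
time: 15.72
tcp_pos: [0.4274, -0.1492, 0.1196]
eef_rot: [0.001, 1.577, 0.029]
wrist_force: [-1.4, -0.1, 5.0]
opening: 0.0161
```

Floor contact at 5 N, at the expected depth. Release and back off.

Request:
{"name": "arm_command", "arguments": {"rows": [[0,0,0,0,0,0,-0.3],[0,0,0,0,0,0,-0.3],[0,0,0,0,0,0,-0.3],[0,0,0,0,0,0,-0.3]]}}

```text
time: 16.05
tcp_pos: [0.4279, -0.1495, 0.12]
eef_rot: [0.001, 1.576, 0.028]
wrist_force: [-1.1, -0.6, 0.6]
opening: 0.0298
```

Request:
{"name": "arm_command", "arguments": {"rows": [[0,0,0,-0.015,0,0,-0.3],[0,0,0,-0.02,0,0,-0.3],[0,0,0,-0.03,0,0,-0.3],[0,0,0,-0.03,0,0,-0.06],[0,0,0,0,0,0,-0.06]]}}

```text
time: 16.47
tcp_pos: [0.4266, -0.1504, 0.2168]
eef_rot: [0.003, 1.581, 0.03]
wrist_force: [0.9, -0.1, 1.1]
opening: 0.0402
```

Run:
```python
from h import *
to([.463,.181,.21])
c,im=look("w14",'red','blue')
print(proj(c,[[.428,-.1507,.147],[.428,-.1507,.18],[.503,-.131,.147]]))
```

```text
t 16.47 tcp [ 0.4266 -0.1504  0.2168] F [ 0.9109 -0.0569  1.0914] open 0.0402
turn [ 0.0173 -0.0107 -0.021 ] shift [0.0133 0.3305 0.0423]
red bbox [305 194  24  27] n 280 c [316.3036 208.    ]
blue bbox [336  99  21  16] n 250 c [345.668 106.088]
blue bbox [391 112  13  16] n 141 c [396.305  119.1844]
blue bbox [302 134  19  15] n 225 c [310.4622 140.9733]
blue bbox [410 175  30  29] n 471 c [423.8047 187.7473]
blue bbox [583 371  57  29] n 695 c [613.2691 385.9496]
[[322.3733 209.8415]
 [322.443  227.612 ]
 [429.2117 185.5881]]
```

Request:
{"name": "arm_command", "arguments": {"rows": [[0.017,-0.01,-0.02,0,0.036,0.004,-0.06],[0,0,0,0,0.036,0.004,-0.06],[0,0,0,0,0.036,0.004,-0.06],[0,0,0,0,0.036,0.004,-0.06],[0,0,0,0,0.036,0.004,-0.06]]}}

```text
time: 16.93
tcp_pos: [0.4457, 0.0276, 0.2137]
eef_rot: [0.012, 1.571, -0.016]
wrist_force: [0.9, 0.2, -0.4]
opening: 0.04
```

Request:
{"name": "arm_command", "arguments": {"rows": [[0,0,0,0,0.036,0.004,-0.06],[0,0,0,0,0.036,0.004,-0.06],[0,0,0,0,0.036,0.004,-0.06],[0,0,0,0,0.03,0.004,-0.06],[0,0,0,0,0,0,-0.06]]}}

```text
time: 17.35
tcp_pos: [0.4611, 0.1771, 0.2084]
eef_rot: [0.01, 1.575, -0.012]
wrist_force: [0.7, 0.2, 0.2]
opening: 0.04
```

Run:
```python
from h import *
to([.462,.180,.137])
```

```text
t 17.35 tcp [0.4611 0.1771 0.2084] F [0.705  0.1581 0.1669] open 0.04
turn [-0.0137 -0.0046  0.0014] shift [0.0714 0.003  0.0012]
```

Request:
{"name": "arm_command", "arguments": {"rows": [[0,-0.004,0,0.025,0.003,0.001,-0.06],[0,0,0,0.025,0,-0.002,-0.06],[0,0,0,0.02,0,-0.002,-0.06],[0,0,0,0,0,0,-0.06],[0,0,0,0,0,0,-0.06]]}}

```text
time: 17.77
tcp_pos: [0.4563, 0.1819, 0.1332]
eef_rot: [0.003, 1.574, -0.007]
wrist_force: [-0.0, 0.1, 0.5]
opening: 0.0401
```

Run:
```python
from h import *
to([.462,.180,.105])
c,im=look("w15",'green','lav')
print(proj(c,[[.462,.180,.097],[.4971,.130,.097]]))
```

```text
t 17.77 tcp [0.4563 0.1819 0.1332] F [-0.0104  0.0743  0.5356] open 0.0401
turn [-0.0063 -0.0029  0.0031] shift [ 0.0282 -0.0018  0.0058]
green bbox [561   0  79 201] n 7438 c [605.4949  95.2833]
green bbox [594 141  23  20] n 267 c [605.2135 150.4794]
green bbox [565 179  23  20] n 246 c [576.122  188.2602]
green bbox [544 190  96  76] n 4069 c [592.9093 232.2472]
green bbox [315 214  28  27] n 354 c [328.7034 227.4463]
[[328.9654 228.9993]
 [380.9655 296.9182]]
```

Request:
{"name": "arm_command", "arguments": {"rows": [[0,-0.003,0,0.015,-0.0015,0.006,-0.06],[0,0,0,0.013,0,0,-0.06],[0,0,0,0,0,0,-0.06]]}}

```text
time: 18.07
tcp_pos: [0.4647, 0.1796, 0.1082]
eef_rot: [0.005, 1.566, -0.008]
wrist_force: [-0.9, -0.4, 0.3]
opening: 0.0402
```

Run:
```python
from h import *
to([.462,.1805,.070])
```

```text
t 18.07 tcp [0.4647 0.1796 0.1082] F [-0.94   -0.4415  0.2779] open 0.0402
turn [-0.0078  0.005   0.0019] shift [ 0.0382  0.0009 -0.0029]
```

Request:
{"name": "arm_command", "arguments": {"rows": [[0,0.005,0,0.015,0.001,-0.004,-0.06],[0,0.003,0,0.015,0,-0.001,-0.06],[0,0,0,0.006,0,0,-0.06],[0,0,0,0,0,0,-0.06]]}}

```text
time: 18.4
tcp_pos: [0.465, 0.1808, 0.0779]
eef_rot: [0.009, 1.565, -0.007]
wrist_force: [0.3, 0.2, 0.1]
opening: 0.04
```

Run:
```python
from h import *
to([.462,.1805,.070])
```

```text
t 18.4 tcp [0.465  0.1808 0.0779] F [0.252  0.1607 0.1324] open 0.04
turn [-0.01    0.0062 -0.0011] shift [ 0.0079 -0.0004 -0.003 ]
```

Request:
{"name": "arm_command", "arguments": {"rows": [[0,0.006,0,0.005,0,-0.003,-0.06],[0,0,0,0.004,0,-0.0015,-0.06],[0,0,0,0,0,0,-0.06],[0,0,0,0,0,0,-0.06]]}}

```text
time: 18.73
tcp_pos: [0.463, 0.1814, 0.0722]
eef_rot: [0.011, 1.566, -0.006]
wrist_force: [1.3, -0.7, 0.2]
opening: 0.0403
```

Run:
```python
from h import *
to([.462,.1805,.070])
```

```text
t 18.73 tcp [0.463  0.1814 0.0722] F [ 1.2794 -0.7404  0.2092] open 0.0403
turn [-0.0106  0.0052 -0.0029] shift [ 0.0022 -0.0009 -0.001 ]
```

Request:
{"name": "arm_command", "arguments": {"rows": [[0,0.005,-0.003,0.002,-0.001,-0.001,-0.4],[0,0,0,0,0,0,-1],[0,0,0,0,0,0,-1],[0,0,0,0,0,0,-1],[0,0,0,0,0,0,-1]]}}

```text
time: 19.15
tcp_pos: [0.463, 0.1806, 0.0714]
eef_rot: [0.008, 1.569, -0.008]
wrist_force: [-0.5, -0.1, -0.1]
opening: 0.016
```

Request:
{"name": "arm_command", "arguments": {"rows": [[0,0,0,-0.008,0,0,-1],[0,0,0,-0.015,0,0,-1],[0,0,0,-0.015,0,0,-1],[0,0,0,-0.02,0,0,-1],[0,0,0,-0.035,0,0,-1]]}}

```text
time: 19.57
tcp_pos: [0.4577, 0.1786, 0.161]
eef_rot: [0.004, 1.582, -0.012]
wrist_force: [0.1, 0.0, -1.5]
opening: 0.016
```

Request:
{"name": "arm_command", "arguments": {"rows": [[0,0,0,-0.035,0,0,-1],[0,0,0,-0.025,-0.02,0,-1],[0,0,0,0,-0.035,0,-1],[0,0,0,0,-0.035,0,-1],[0,0,0,0,-0.035,0,-1]]}}

```text
time: 19.98
tcp_pos: [0.4619, 0.0572, 0.2378]
eef_rot: [0.001, 1.564, 0.002]
wrist_force: [0.5, -0.8, 0.1]
opening: 0.0162
```

Request:
{"name": "arm_command", "arguments": {"rows": [[0,0,0,0,-0.035,0,-1],[0,0,0,0,-0.035,0,-1],[0,0,0,0,-0.035,0,-1],[0,0,0,0,0,0,-1],[0,0,0,0,0,0,-1]]}}

```text
time: 20.4
tcp_pos: [0.461, -0.058, 0.2434]
eef_rot: [0.004, 1.558, -0.005]
wrist_force: [-0.2, 0.2, -1.0]
opening: 0.0158
```

Run:
```python
from h import *
to([.4485,-.0756,.21])
```

```text
t 20.4 tcp [ 0.461  -0.058   0.2434] F [-0.223   0.1513 -1.0239] open 0.0158
turn [-0.0056  0.0132  0.0007] shift [ 0.0332 -0.0176 -0.0129]
```

Request:
{"name": "arm_command", "arguments": {"rows": [[0,0.031,0.023,0.01,-0.01,-0.008,-1],[0,0,0,0.022,-0.008,-0.006,-1],[0,0,0,0,0,0,-1],[0,0,0,0,0,0,-1]]}}

```text
time: 20.73
tcp_pos: [0.4475, -0.0737, 0.2136]
eef_rot: [0.023, 1.586, 0.015]
wrist_force: [0.2, 0.9, -0.6]
opening: 0.0163
```

```bash
cat >> h.py <<'E'
def rims(c,im,pk):
    g=cv2.cvtColor(im,cv2.COLOR_BGR2GRAY)
    for P in pk:
        p=proj(c,[[*P,.109]])[0]; x0,y0=(p-30).astype(int)
        if min(x0,y0)<0 or y0+60>400 or x0+60>640: continue
        k=cv2.resize(g[y0:y0+60,x0:x0+60],None,fx=4,fy=4,interpolation=cv2.INTER_CUBIC)
        h=cv2.HoughCircles(k,cv2.HOUGH_GRADIENT,1.5,100,param1=150,param2=25,minRadius=40,maxRadius=90)
        if h is not None:
            q=h[0,0,:2]/4+[x0,y0]; print('pocket',P,'px',p,'seen',q,'r',h[0,0,2]/4,'at',ray(c,[q],.109)[0][:2])
E
python3 - <<'E'
from h import *
rel([.4486,-.0748,.18])
c,im=look("w16",'green','red','blue')
k=np.arange(6)*np.pi/3; P=np.array([.46,-.1191])+.045*np.c_[np.cos(-.268-k),np.sin(-.268-k)]
rims(c,im,P)
held(c,im,[370.5,409],robot.get_state()['tcp_pos'][2])
cv2.imwrite("pics/w16b.png",cv2.resize(im[100:370,150:500],None,fx=2.2,fy=2.2,interpolation=cv2.INTER_CUBIC))
E
```

```text
t 20.73 tcp [ 0.4475 -0.0737  0.2136] F [ 0.1758  0.9165 -0.6237] open 0.0163 x axis [-0.0148  0.0246 -0.9996]
shift [ 0.0335 -0.002   0.0017]
green bbox [253  92  15  17] n 173 c [259.7803  99.7168]
green bbox [173 168  36  55] n 633 c [190.1169 194.8641]
green bbox [301 250  36  52] n 1254 c [318.701  273.3445]
red bbox [272  66  15  17] n 186 c [278.7688  74.1667]
blue bbox [378 266  26  28] n 435 c [389.6598 277.692 ]
blue bbox [623 355  17  26] n 76 c [632.6711 367.8553]
pocket [ 0.5034 -0.131 ] px [384.8812 258.1711] seen [384.1875 260.0625] r 16.825 at [ 0.5029 -0.1329]
pocket [ 0.4166 -0.1072] px [285.577  233.0813] seen [284.0625 237.6875] r 18.1 at [ 0.4151 -0.1115]
pocket [ 0.4486 -0.0756] px [322.5822 198.0847] seen [320.6875 200.4375] r 17.3125 at [ 0.447  -0.0776]
pocket [ 0.492  -0.0875] px [374.1462 211.562 ] seen [373.0625 212.6875] r 16.7875 at [ 0.4912 -0.0885]
silhouette [ 350  247   56   45 1313]
top [ 0.4471 -0.075 ] bottom [ 0.4482 -0.0764] turn to make upright, tool [0.0001 0.0151 0.0181]
```

Request:
{"name": "arm_command", "arguments": {"rows": [[0,0,0,0.018,-0.0025,0,-1],[0,0,0,0.017,-0.0005,-0.001,-1],[0,0,0,0,0,0,-1],[0,0,0,0,0,0,-1]]}}

```text
time: 21.12
tcp_pos: [0.4492, -0.0718, 0.1824]
eef_rot: [0.018, 1.58, 0.02]
wrist_force: [0.4, -0.0, -0.1]
opening: 0.0159
```

Run:
```python
from h import *
rel([.4478,-.0757,.155])
c,im=look("w17")
k=np.arange(6)*np.pi/3; P=np.array([.459,-.1205])+.045*np.c_[np.cos(-.262-k),np.sin(-.262-k)]
rims(c,im,P)
held(c,im,[370.5,409],robot.get_state()['tcp_pos'][2])
```

```text
t 21.12 tcp [ 0.4492 -0.0718  0.1824] F [ 0.4136 -0.0257 -0.1467] open 0.0159 x axis [-0.0091  0.0244 -0.9997]
shift [ 0.0273 -0.0046 -0.0012]
pocket [ 0.5025 -0.1322] px [387.6158 280.7405] seen [390.9375 279.0625] r 15.1375 at [ 0.505  -0.1306]
pocket [ 0.4706 -0.164 ] px [346.2245 314.7223] seen [344.6875 313.0625] r 14.3875 at [ 0.4693 -0.1624]
pocket [ 0.4272 -0.1523] px [292.8665 302.1396] seen [296.6875 301.0625] r 14.725 at [ 0.4303 -0.1513]
pocket [ 0.4155 -0.1088] px [276.499  253.4789] seen [275.4375 252.8125] r 11.6875 at [ 0.4147 -0.1083]
pocket [ 0.4474 -0.077 ] px [317.7965 214.8265] seen [317.9375 215.3125] r 14.425 at [ 0.4475 -0.0774]
pocket [ 0.4908 -0.0887] px [375.7306 229.6463] seen [376.3125 229.9375] r 18.9625 at [ 0.4913 -0.0889]
silhouette [ 350  247   55   43 1288]
top [ 0.4487 -0.0729] bottom [ 0.4501 -0.0743] turn to make upright, tool [0.0003 0.0189 0.02  ]
```

Request:
{"name": "arm_command", "arguments": {"rows": [[0,0.004,0,0.003,-0.004,-0.002,-1],[0,0,0,0,0,0,-1],[0,0,0,0,0,0,-1]]}}

```text
time: 21.42
tcp_pos: [0.4491, -0.0753, 0.1825]
eef_rot: [0.016, 1.58, 0.021]
wrist_force: [-0.6, 0.3, -0.7]
opening: 0.0156
```

Run:
```python
from h import *
rel([.4477,-.0758,.155])
```

```text
t 21.42 tcp [ 0.4491 -0.0753  0.1825] F [-0.6138  0.3271 -0.732 ] open 0.0156 x axis [-0.0091  0.0236 -0.9997]
shift [ 0.0275 -0.0012 -0.0012]
```

Request:
{"name": "arm_command", "arguments": {"rows": [[0,0,0,0.008,-0.0005,-0.0015,-1],[0,0,0,0.009,-0.0005,-0.0003,-1],[0,0,0,0,0,0,-1]]}}

```text
time: 21.67
tcp_pos: [0.4484, -0.0764, 0.166]
eef_rot: [0.015, 1.576, 0.02]
wrist_force: [-0.6, -0.3, -0.8]
opening: 0.0156
```

Run:
```python
from h import *
rel([.4477,-.0758,.152])
```

```text
t 21.67 tcp [ 0.4484 -0.0764  0.166 ] F [-0.6328 -0.2833 -0.7653] open 0.0156 x axis [-0.0052  0.0227 -0.9997]
shift [ 0.014   0.0003 -0.0007]
```

Request:
{"name": "arm_command", "arguments": {"rows": [[0,0,0,0.007,0.0003,-0.0007,-1],[0,0,0,0.007,0,0,-1],[0,0,0,0,0,0,-1]]}}

```text
time: 21.92
tcp_pos: [0.4468, -0.0757, 0.1498]
eef_rot: [0.017, 1.578, 0.02]
wrist_force: [-1.1, 0.6, 0.3]
opening: 0.0159
```

Request:
{"name": "arm_command", "arguments": {"rows": [[0,0,0,0.007,0,0,-1],[0,0,0,0.007,0,0,-1],[0,0,0,0,0,0,-1]]}}

```text
time: 22.17
tcp_pos: [0.4462, -0.0753, 0.1336]
eef_rot: [0.017, 1.579, 0.02]
wrist_force: [-0.7, -0.1, -0.1]
opening: 0.0159
```

Run:
```python
from h import *
rel([.4477,-.0758,.124])
```

```text
t 22.17 tcp [ 0.4462 -0.0753  0.1336] F [-0.6801 -0.1402 -0.1425] open 0.0159 x axis [-0.008   0.0235 -0.9997]
shift [ 0.0096 -0.0007  0.0016]
```

Request:
{"name": "arm_command", "arguments": {"rows": [[0,0,0,0.005,-0.0003,0.0008,-1],[0,0,0,0.0045,0,0,-1],[0,0,0,0,0,0,-1]]}}

```text
time: 22.42
tcp_pos: [0.4468, -0.0753, 0.1226]
eef_rot: [0.017, 1.579, 0.02]
wrist_force: [0.7, 0.6, 0.4]
opening: 0.0162
```

Request:
{"name": "arm_command", "arguments": {"rows": [[0,0,0,0.0015,0,0,-1],[0,0,0,0.001,0,0,-1]]}}

```text
time: 22.58
tcp_pos: [0.4476, -0.0755, 0.1208]
eef_rot: [0.017, 1.578, 0.02]
wrist_force: [-1.8, 0.2, 7.9]
opening: 0.016
```

Request:
{"name": "arm_command", "arguments": {"rows": [[0,0,0,0,0,0,-0.3],[0,0,0,0,0,0,-0.3],[0,0,0,0,0,0,-0.3],[0,0,0,0,0,0,-0.3]]}}

```text
time: 22.92
tcp_pos: [0.4485, -0.0757, 0.1217]
eef_rot: [0.016, 1.576, 0.02]
wrist_force: [-0.5, 0.4, 0.6]
opening: 0.0301
```

Request:
{"name": "arm_command", "arguments": {"rows": [[0,0,0,-0.015,0,0,-0.3],[0,0,0,-0.02,0,0,-0.3],[0,0,0,-0.03,0,0,-0.3],[0,0,0,-0.03,0,0,-0.3],[0,0,0,-0.03,0,0,-0.3]]}}

```text
time: 23.33
tcp_pos: [0.4423, -0.0769, 0.2414]
eef_rot: [0.02, 1.596, 0.024]
wrist_force: [-0.7, -0.6, -0.8]
opening: 0.0294
```

Request:
{"name": "arm_command", "arguments": {"rows": [[0,-0.008,-0.02,-0.04,0,0,-0.5],[0,0,0,-0.04,0,0,-1],[0,0,0,-0.04,0,0,-1],[0,0,0,-0.04,0,0,-1],[0,0,0,0,0,0,-1]]}}

```text
time: 23.75
tcp_pos: [0.4451, -0.079, 0.4143]
eef_rot: [0.002, 1.58, 0.005]
wrist_force: [1.4, -0.2, 1.2]
opening: -0.0001
```

Run:
```python
from h import *
to([.447,-.076,.40])
c,im=look("w18",'green','red','blue')
print(proj(c,[[.4475,-.077,.147],[.428,-.152,.147],[.503,-.132,.147]]))
s=robot.read_camera("scene")[:,:,::-1]; cs=robot.calibration("scene")
cv2.imwrite("pics/s18.png",s)
a=.89-np.pi/2  # centrifuge x axis
O=np.array([.459,-.1205]);X=np.array([np.cos(a),np.sin(a)]);Y=np.array([-X[1],X[0]])
H=np.r_[O+.1*X,.118]
for th in (1.55,1.65,1.75):
  pts=[]
  for y in(-.095,.095):
    for r,h in((.195,0),(.195,.046)):
      # lid: along -X when shut, h up
      d=-np.cos(th)*r+np.sin(th)*h; z=np.sin(th)*r+np.cos(th)*h
      pts.append(np.r_[H[:2]+X*d+Y*y,.118+z])
  print(th,proj(cs,pts).round(1).tolist(),np.array(pts).tolist() if th==1.65 else '')
```

```text
t 23.75 tcp [ 0.4451 -0.079   0.4143] F [ 1.4014 -0.2164  1.1738] open -0.0001
turn [ 0.0019 -0.0093 -0.0048] shift [0.0143 0.0029 0.0021]
green bbox [470   0  49  31] n 858 c [491.7203  14.5828]
green bbox [520   0  48  29] n 533 c [540.8424  12.9981]
green bbox [571   0  26  25] n 284 c [582.6479  10.6338]
green bbox [235 133  22  32] n 175 c [247.3371 144.9714]
green bbox [313 146  13  14] n 89 c [318.9326 152.4494]
red bbox [295  73   9   9] n 62 c [298.9516  77.0645]
red bbox [299 199  14  14] n 79 c [305.2405 206.038 ]
blue bbox [346 151  11   8] n 62 c [351.     154.7097]
blue bbox [356 189  13  15] n 79 c [361.8734 196.481 ]
blue bbox [525 244  74  61] n 2194 c [560.459  275.0542]
blue bbox [602 312  20   6] n 76 c [612.2105 314.5395]
blue bbox [478 314  99  68] n 1093 c [516.9817 331.8692]
blue bbox [319 324   7  31] n 97 c [321.6598 341.2165]
blue bbox [577 324  63  18] n 942 c [610.6168 332.9236]
[[322.6919 155.0714]
 [308.4448 208.184 ]
 [362.8016 194.7834]]
1.55 [[299.3, 296.1], [324.7, 309.8], [355.4, 216.3], [378.4, 226.5]] 
1.65 [[309.9, 302.2], [335.6, 317.5], [365.0, 220.9], [388.0, 232.8]] [[0.4889021406577114, -0.2669739482712089, 0.3123886805485142], [0.5245353805443284, -0.29583613480907167, 0.30874911966340446], [0.6084904257067139, -0.11933031624111232, 0.3123886805485142], [0.6441236655933308, -0.14819250277897514, 0.30874911966340446]]
1.75 [[320.6, 308.9], [346.1, 325.7], [374.5, 226.2], [397.1, 239.6]]
```

All three caps show at their pockets: green (319,152), red (305,206), blue (362,196), each within about 4 px of the predictions. Now the lid: by projection it stands at about 1.65 rad. I turn the shut gripper, pass over the lid and get behind it.

Request:
{"name": "arm_command", "arguments": {"rows": [[-0.12,0,0,0,0,0,-1],[-0.12,0,0,0,0,0,-1],[-0.12,0,0,0,0,0,-1],[-0.12,0,0,0,0,0,-1],[-0.12,0,0,0,0,0,-1]]}}

```text
time: 24.27
tcp_pos: [0.4402, -0.0779, 0.3981]
eef_rot: [-0.475, 1.542, 0.505]
wrist_force: [0.4, -0.1, -0.5]
opening: 0.0002
```

Request:
{"name": "arm_command", "arguments": {"rows": [[-0.12,0,0,0,0,0,-1],[-0.12,0,0,0,0,0,-1],[-0.05,0,0,0,0,0,-1],[0,0,0,0,0,0,-1]]}}

```text
time: 24.6
tcp_pos: [0.4365, -0.077, 0.3874]
eef_rot: [-0.702, 1.482, 0.757]
wrist_force: [0.1, 0.3, -0.7]
opening: -0.0
```

```bash
cat >> h.py <<'E'
O=np.array([.459,-.1205]);LX=np.array([np.cos(.89-np.pi/2),np.sin(.89-np.pi/2)])
def tip(th,r=.165):
    "tip position for the shut fingers pushing the lid's flat top at angle th"
    u=.1-r*np.cos(th)+.046*np.sin(th)+.011
    return np.r_[O+u*LX,.118+r*np.sin(th)+.046*np.cos(th)]
E
python3 - <<'E'
from h import *
to(np.r_[O+.215*LX,.40],.89)
for th in np.arange(1.65,-.01,-.15): print(round(th,2),tip(th))
c=np.load("w4.npy",allow_pickle=True).item();print('things seen bottom left in w4',ray(c,np.array([[60,460],[130,480]])/1.25,.1))
E
```

```text
t 24.6 tcp [ 0.4365 -0.077   0.3874] F [ 0.0657  0.2922 -0.6973] open -0.0
turn [ 0.0408 -0.018  -0.0458] shift [-0.024  -0.258  -0.0305]
1.65 [ 0.591  -0.2274  0.2788]
1.5 [ 0.5718 -0.2119  0.2858]
1.35 [ 0.5521 -0.1959  0.2891]
1.2 [ 0.5321 -0.1797  0.2885]
1.05 [ 0.5125 -0.1638  0.284 ]
0.9 [ 0.4936 -0.1485  0.2758]
0.75 [ 0.4758 -0.1341  0.2641]
0.6 [ 0.4596 -0.121   0.2491]
0.45 [ 0.4454 -0.1094  0.2312]
0.3 [ 0.4333 -0.0997  0.2107]
0.15 [ 0.4238 -0.092   0.1881]
0.0 [ 0.417  -0.0865  0.164 ]
things seen bottom left in w4 [[ 0.4549 -0.3935  0.1   ]
 [ 0.5067 -0.3615  0.1   ]]
```

Request:
{"name": "arm_command", "arguments": {"rows": [[0.04,-0.018,-0.045,-0.02,-0.03,-0.004,-1],[0,0,0,-0.005,-0.036,-0.004,-1],[0,0,0,0,-0.036,-0.004,-1],[0,0,0,0,-0.036,-0.004,-1],[0,0,0,0,-0.036,-0.004,-1]]}}

```text
time: 25.02
tcp_pos: [0.5579, -0.2002, 0.4022]
eef_rot: [-0.684, 1.465, 0.701]
wrist_force: [0.2, -0.4, -0.3]
opening: 0.0001
```

Run:
```python
from h import *
to(np.r_[O+.22*LX,.38],.89)
```

```text
t 25.02 tcp [ 0.5579 -0.2002  0.4022] F [ 0.1756 -0.404  -0.284 ] open 0.0001
turn [-0.0037 -0.0023 -0.0124] shift [ 0.021  -0.0933  0.    ]
```

Request:
{"name": "arm_command", "arguments": {"rows": [[0,0,-0.012,0,-0.036,0,-1],[0,0,0,0,-0.036,0,-1],[0,0,0,0,-0.025,0,-1],[0,0,0,0,0,0,-1],[0,0,0,0,0,0,-1]]}}

```text
time: 25.43
tcp_pos: [0.637, -0.2697, 0.3862]
eef_rot: [-0.674, 1.475, 0.692]
wrist_force: [-0.1, 0.5, 0.5]
opening: -0.0
```

Run:
```python
from h import *
to(np.r_[O+.215*LX,.275],.89)
```

```text
t 25.43 tcp [ 0.637  -0.2697  0.3862] F [-0.0794  0.4634  0.5337] open -0.0
turn [-0.0175 -0.0078 -0.0161] shift [0.1115 0.0155 0.0045]
```

Request:
{"name": "arm_command", "arguments": {"rows": [[-0.017,-0.008,-0.016,0.035,0.005,0,-1],[0,0,0,0.035,0,0,-1],[0,0,0,0.03,0,0,-1],[0,0,0,0,0,0,-1],[0,0,0,0,0,0,-1]]}}

```text
time: 25.85
tcp_pos: [0.6287, -0.2632, 0.2802]
eef_rot: [-0.688, 1.46, 0.695]
wrist_force: [-0.0, -0.6, 1.6]
opening: 0.0002
```

Run:
```python
from h import *
to(tip(1.5),.89)
```

```text
t 25.85 tcp [ 0.6287 -0.2632  0.2802] F [-0.0495 -0.6376  1.6033] open 0.0002
turn [-0.0043 -0.0002 -0.0047] shift [-0.0053  0.0765  0.0038]
```

Request:
{"name": "arm_command", "arguments": {"rows": [[0,0,0,0,0.02,0.001,-1],[0,0,0,0,0.02,0.001,-1],[0,0,0,-0.002,0.02,0.001,-1],[0,0,0,-0.003,0.016,0,-1]]}}

```text
time: 26.18
tcp_pos: [0.5713, -0.2122, 0.2896]
eef_rot: [-0.689, 1.459, 0.69]
wrist_force: [1.1, -1.2, -0.9]
opening: -0.0002
```

Run:
```python
from h import *
to(tip(1.2),.89)
```

```text
t 26.18 tcp [ 0.5713 -0.2122  0.2896] F [ 1.0822 -1.2408 -0.8908] open -0.0002
turn [-0.0069  0.     -0.0004] shift [0.0012 0.0509 0.0002]
```

Request:
{"name": "arm_command", "arguments": {"rows": [[0,0,0,0,0.02,0,-1],[0,0,0,0,0.02,0,-1],[0,0,0,0.001,0.015,0,-1]]}}

```text
time: 26.43
tcp_pos: [0.53, -0.1769, 0.2981]
eef_rot: [-0.698, 1.449, 0.678]
wrist_force: [1.1, -1.2, 0.7]
opening: -0.0001
```

Run:
```python
from h import *
to(tip(.9),.89)
im=robot.read_camera("scene")[:,:,::-1]; cv2.imwrite("pics/s19.png",im)
```

```text
t 26.43 tcp [ 0.53   -0.1769  0.2981] F [ 1.103  -1.2489  0.7487] open -0.0001
turn [-0.0079  0.0036  0.0152] shift [ 0.0215  0.0466 -0.0013]
```

Request:
{"name": "arm_command", "arguments": {"rows": [[0,0.003,0.015,0.009,0.016,0,-1],[0,0,0,0.007,0.016,0,-1],[0,0,0,0.006,0.014,0,-1]]}}

```text
time: 26.73
tcp_pos: [0.497, -0.1477, 0.2869]
eef_rot: [-0.698, 1.445, 0.676]
wrist_force: [0.9, -0.5, -0.4]
opening: -0.0001
```

Run:
```python
from h import *
to(tip(.6),.89)
```

```text
t 26.73 tcp [ 0.497  -0.1477  0.2869] F [ 0.941  -0.4552 -0.4336] open -0.0001
turn [-0.0079  0.0061  0.0179] shift [ 0.0369  0.0464 -0.0034]
```

Request:
{"name": "arm_command", "arguments": {"rows": [[0,0.006,0.018,0.014,0.015,-0.001,-1],[0,0,0,0.014,0.015,-0.001,-1],[0,0,0,0.01,0.015,-0.001,-1]]}}

```text
time: 26.98
tcp_pos: [0.4648, -0.122, 0.2582]
eef_rot: [-0.697, 1.445, 0.676]
wrist_force: [0.8, -0.9, 0.7]
opening: -0.0002
```

Run:
```python
from h import *
to(tip(.4),.89)
c=robot.calibration("scene");im=robot.read_camera("scene")[:,:,::-1]; cv2.imwrite("pics/s20.png",im)
```

```text
t 26.98 tcp [ 0.4648 -0.122   0.2582] F [ 0.8452 -0.8516  0.7058] open -0.0002
turn [-0.0085  0.0068  0.0175] shift [ 0.033   0.0291 -0.003 ]
```

Request:
{"name": "arm_command", "arguments": {"rows": [[0,0.006,0.018,0.016,0.014,-0.001,-1],[0,0,0,0.015,0.013,-0.001,-1],[0,0,0,0,0,0,-1]]}}

```text
time: 27.28
tcp_pos: [0.4424, -0.1048, 0.2312]
eef_rot: [-0.69, 1.454, 0.687]
wrist_force: [0.4, 0.0, -0.6]
opening: 0.0001
```

Run:
```python
from h import *
to(tip(.2),.89)
```

```text
t 27.28 tcp [ 0.4424 -0.1048  0.2312] F [ 0.3955  0.0382 -0.6135] open 0.0001
turn [-0.0079  0.0038  0.004 ] shift [ 0.0353  0.0189 -0.0021]
```

Request:
{"name": "arm_command", "arguments": {"rows": [[0,0.004,0.004,0.016,0.009,-0.001,-1],[0,0,0,0.015,0.009,-0.001,-1],[0,0,0,0.005,0,0,-1]]}}

```text
time: 27.53
tcp_pos: [0.4331, -0.0967, 0.2027]
eef_rot: [-0.695, 1.449, 0.68]
wrist_force: [-1.3, 0.9, 0.5]
opening: -0.0003
```

Run:
```python
from h import *
to(tip(0),.89)
```

```text
t 27.53 tcp [ 0.4331 -0.0967  0.2027] F [-1.3361  0.8822  0.4787] open -0.0003
turn [-0.0078  0.0048  0.0125] shift [ 0.0385  0.0194 -0.0025]
```

Request:
{"name": "arm_command", "arguments": {"rows": [[0,0.004,0.012,0.012,0.009,-0.001,-1],[0,0,0,0.011,0.008,-0.001,-1],[0,0,0,0.006,0,0,-1]]}}

```text
time: 27.78
tcp_pos: [0.4229, -0.0889, 0.1768]
eef_rot: [-0.692, 1.452, 0.683]
wrist_force: [-0.6, -0.0, -0.6]
opening: -0.0
```

Run:
```python
from h import *
to(tip(0),.89)
```

```text
t 27.78 tcp [ 0.4229 -0.0889  0.1768] F [-0.5663 -0.0254 -0.5636] open -0.0
turn [-0.0082  0.0037  0.0079] shift [ 0.0128  0.0062 -0.0019]
```

Run:
```python
from h import *
g=lambda n:robot.read_camera(n)[:,:,::-1]
s=g("scene");d=g("side");w=g("wrist");old=cv2.imread("pics/s18.png")
for n,i in(("s",s),("d",d),("w",w)): cv2.imwrite(f"pics/f_{n}.png",i)
A=cv2.resize(s[180:390,200:410],(400,400),interpolation=cv2.INTER_CUBIC)
B=cv2.resize(d[20:220,290:490],(400,400),interpolation=cv2.INTER_CUBIC)
C=cv2.resize(w,(320,200),interpolation=cv2.INTER_AREA)
D=cv2.resize(cv2.imread("pics/s20.png")[180:390,200:410],(200,200))
o=np.zeros((600,800,3),np.uint8);o[:400,:400]=A;o[:400,400:]=B;o[400:,:320]=C;o[400:,400:600]=D
cv2.imwrite("pics/f.png",o)
```

```text
(no output)
```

View pics/f.png

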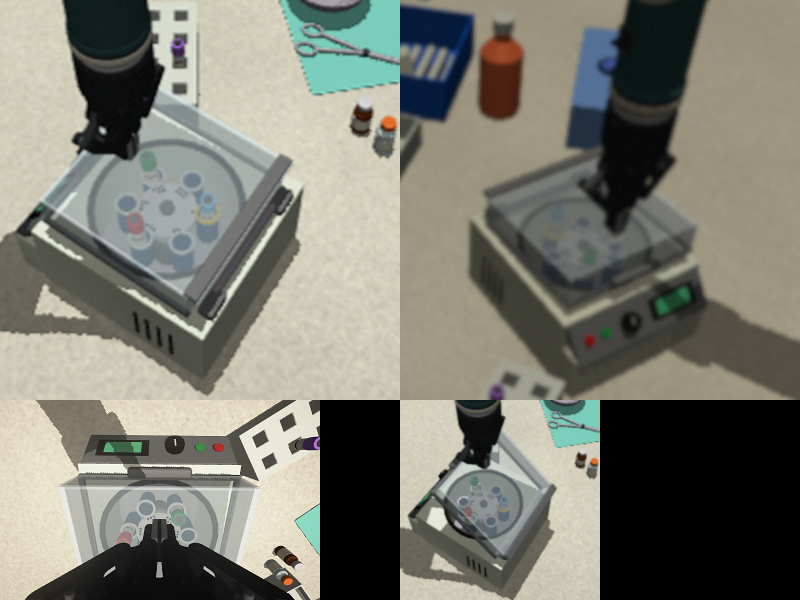

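The lid is down almost to the deck, with blue, red and green visible in their pockets under it. I'll press it home until it stops.

Request:
{"name": "arm_command", "arguments": {"rows": [[0,0,0,0.005,0.004,-0.001,-1],[0,0,0,0.004,0.002,0,-1],[0,0,0,0.003,0,0,-1]]}}

```text
time: 28.18
tcp_pos: [0.4197, -0.0869, 0.166]
eef_rot: [-0.694, 1.45, 0.681]
wrist_force: [-1.1, 1.2, 0.1]
opening: -0.0
```

Request:
{"name": "arm_command", "arguments": {"rows": [[0,0,0,0.003,0,0,-1],[0,0,0,0.002,0,0,-1]]}}

```text
time: 28.35
tcp_pos: [0.4198, -0.0868, 0.1638]
eef_rot: [-0.694, 1.45, 0.681]
wrist_force: [-10.7, 2.3, 24.4]
opening: -0.0002
```

The stop came at z = 0.164, exactly the shut height, with 24 N. Back off.

Request:
{"name": "arm_command", "arguments": {"rows": [[0,0,0,-0.01,0,0,-1],[0,0,0,-0.03,0,0,-1],[0,0,0,-0.035,0,0,-1],[0,0,0,-0.035,0,0,-1],[0,0,0,0,0,0,-1]]}}

```text
time: 28.77
tcp_pos: [0.4167, -0.0861, 0.2756]
eef_rot: [-0.691, 1.455, 0.685]
wrist_force: [0.2, -0.8, 0.8]
opening: 0.0002
```

Run:
```python
from h import *
s=robot.get_state();print(s['time'],s['tcp_pos'],s['wrist_force'])
a=robot.read_camera("side")[:,:,::-1];cs=robot.calibration("side")
# lid top front corners, shut vs 0.06 rad, against strongest edges near them
b=cv2.imread("pics/f_d.png")
for th in(0,.06,.12):
    d=.1-np.cos(th)*.195+np.sin(th)*.046;z=.118+np.sin(th)*.195+np.cos(th)*.046
    Y=np.array([-LX[1],LX[0]]);print(th,proj(cs,[np.r_[O+d*LX+y*Y,z] for y in(-.095,.095)]))
c,im=look("w20",'green','red','blue','lav')
print(proj(c,[[.4475,-.077,.147],[.428,-.152,.147],[.503,-.132,.147],[.4971,.131,.097]]))
```

```text
28.7667 [ 0.4167 -0.0861  0.2756] [ 0.2318 -0.7822  0.7612]
0 [[438.6112 135.3709]
 [376.5127 164.5683]]
0.06 [[438.9147 131.0917]
 [376.3208 160.2365]]
0.12 [[439.0096 126.6447]
 [375.9335 155.7079]]
green bbox [244  95  53  15] n 730 c [270.8288 101.7452]
green bbox [370  97  15  12] n 134 c [376.903  102.2761]
green bbox [543 143  97 156] n 3912 c [602.5056 227.0772]
green bbox [617 172  11  16] n 79 c [622.557  179.6709]
green bbox [588 179  11  16] n 84 c [593.4643 186.8214]
red bbox [396  97  14  12] n 136 c [402.2868 102.5588]
lav bbox [523  88  29  18] n 281 c [537.0249  97.0996]
[[348.2753 205.9978]
 [272.9058 238.4947]
 [338.7848 279.8618]
 [543.8522  97.3257]]
```

```bash
python3 -c "
from cell import robot
print(robot.close_job())"
```

```text
the job is handed in; nothing more can be done
None
```

I lowered the blue, red and green tubes, in that order, into pockets 1, 3 and 5, then pushed the lid shut and handed the job in at about 29 s. No verdict was reported.

**Tubes:** Each one met the pocket floor at the expected depth (12.5, 5 and 8 N) and was then let go. After release, the wrist camera saw all three caps at their pockets, within about 4 px of where upright tubes would show. Close up, blue and red looked a few millimetres off centre at the cap, which fits loose tubes leaning in wide pockets and is well under 0.2 rad.

**Lid:** My last picture showed it nearly shut over the three tubes. I then pressed until it stopped firmly at z = 0.164 m, the height for fully shut, with 24 N. I backed the gripper about 11 cm clear, but did not measure the lid angle from a picture after that.

**Left alone:** The lavender tube was still in the rack, about 7 px from its predicted place. The vials and forceps in the last picture looked undisturbed. I did not measure the other bench items again.

**Disagreement:** Each held tube seemed to lean 2 to 4 degrees in the gripper, and I could not tell whether this was real or camera error. I fully corrected it for blue and half corrected it for red and green; all three went in without side forces above noise.

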